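Pack the sample case, shut it and bolt it

ROBOT

A 6-joint arm with a two-finger parallel gripper is mounted at the origin on the work surface. World frame = base frame: x ahead of the robot, y to its left, z up, the work surface at z = 0. Lengths are in m, angles in rad, forces in N, time in s.
With the tool pointing down it reaches from about 0.375 to 0.925 m from the base axis. Payload 5.7 kg.
Tool frame: the origin (TCP) lies midway between the tips of the shut fingers; the grasp point (between the pads) lies 19 mm behind it; z points along the fingers, x is the direction in which the jaws open and shut, and the axes are right-handed (so a half turn about z gives the same grasp; the last joint's range is limited). The gripper opens to 88 mm and grips with 3 to 60 N. Pads are 20 mm wide; open, the fingers measure 115 mm over their backs; the gripper's body (75 mm by 178 mm) begins 61 mm behind the grasp point.
Start: joints at [-1.391, 0.359, 1.51, -0, 1.272, -0.115], TCP at [0.174, -0.574, 0.19] pointing down, gripper open.
Joint ranges: [-2.97, 2.97], [-1.01, 2.36], [0.21, 2.38], [-0.96, 4.11], [0.2, 2.71], [-2.98, 2.98]. Speed limits (rad/s): [2.39, 2.39, 3.14, 3.14, 3.14, 3.14].

INTERFACE

Orientations are given as a unit quaternion [x, y, z, w].
In Python, from bench import move_ptp, servo_line, goto_joints, move_gripper, sleep, inverse_kinematics, capture, PlanningError, close_job, spot_in, silhouettes, current_clock, current_joint_pos, current_qvel, current_joint_torque, current_position, current_orientation, current_force, current_torque, current_finger_gap gives the robot as it stands. Calls block until the motion is done:
- move_ptp(position, orientation): joint-space move of the TCP to a pose.
- servo_line(position, orientation=None, rate=0.15, contact_N=None): straight line of the TCP; orientation=None keeps the orientation; rate is the mean speed in m/s. With contact_N (N) it stops when the force on the tool has changed by that much, and returns True; else False.
- goto_joints(angles): joint-space move.
- move_gripper(opening): finger opening in m; the grip force is fixed at half the most; returns when the fingers have stopped.
- sleep(seconds).
- inverse_kinematics(position, orientation): joint angles nearest the present ones, or None.
- capture(name): name is "scene" or "top"; returns a dict with "image" (480x640x3 uint8, blue, green, red), "range_z" (480x640 float32, m along the optical axis (not along the pixel's ray), 0 where there is no reading), "intrinsics" (3x3 intrinsics, pixels), "R" (3x3) and "t" (3): a world point X has camera coordinates R X + t. Camera axes: x right, y down, z forward; pixel columns grow to the right and rows downward; lengths in m; the calibration is good to about 2 mm. A picture is of the moment at which its call begins.
A pose or a line that the arm cannot do raises PlanningError and nothing moves.
- close_job(): hands the job in, once; it reports no verdict.
Trained networks look in the newest picture that a camera, given by its name, has taken for a name from the list of things; names that differ only in an ending like _2 or _b are one class to them, and where a whole thing is asked for, a point or a joint stands for the part that bears it (a point fixed in the world has none). Each returns a list of dicts, best first, with "conf" (0 to 1); they miss things now and then, are a little off and sometimes report something else, mostly with a low value. They report only what shows in the picture. A call takes as long as a camera call. They do not tell look-alikes from the thing itself.
- spot_in(camera, query): "xy" ([column, row] in pixels, amid what is visible of it).
- silhouettes(camera, query): "region" (480x640 bool, what is visible of it) and "xy" ([column, row] in pixels, amid what is visible of it).
Readings, each from a call of its own:
- current_clock(): time.
- current_joint_pos(): joint angles.
- current_qvel(): joint speeds.
- current_joint_torque(): joint torques, N m.
- current_position(): TCP position.
- current_orientation(): TCP orientation.
- current_force(): force on the tool from outside, world axes, zero at the start.
- current_torque(): the same for the moment, N m.
- current_finger_gap(): finger opening in m.
Only numpy, scipy, OpenCV 4.12 (cv2) and the standard library are available. Lean on these libraries where they do the work, as an engineer would, in place of code of your own. Each camera call takes 0.05 s, during which the arm holds its last target.

TASK

Get the sample case ready for transport: take the two thick capped tubes from the slant rack and lay each one down flat in a cradle of its own inside the case (either way round), setting them down rather than dropping them, so that nothing stands above the rim. Then shut the lid completely, and last push the sliding bolt on the lid across until it is fully home through its keeper. Leave the thin tube in the rack and everything else on the bench where it is.

Things in the scene. Friction and masses are not known exactly. Their poses are not given: they have to be found in the camera images.
- case: Grey sample case, fixed, 152 (x) x 164 (y) x 54 mm high to the rim, walls 5, floor 6 mm thick, hinged lid. Origin: centre of its underside; x from the front wall to the hinge wall (hinge turned to the robot's right), y left, z up. Inside, two white cradles along x, each of two V supports 8 mm thick at x = -30 and +30 mm, tips 25 mm above the bench. Keeper loop outside the +y wall.
- cradle_left (a point): Left cradle: where the centre of a packed thick tube comes to lie, y = +35 mm in the case, 28 mm above the bench; the tube lies along this x axis. The V (30-degree flanks, 24 mm to each side) centres the tube by itself; along x it may lie up to 12 mm off before it meets the end wall.
- cradle_right (a point): Right cradle, the same at y = -35 mm, 70 mm from the left one.
- lid (a joint): Lid, rad: 0 = shut on the rim, 1.10 = open to its stop (starts at 1.05 to 1.10). Open, it leans over the rear half of the case, so tubes go in with the tool slanting in from the front under the lid's edge. A stiff hinge (0.45 N m) holds it at any angle: press it down all the way; it then stays shut.
- lid_hinge (a point): Middle of the hinge line, on the rear rim of the case, 54 mm above the bench; the lid turns about its y axis. Axes turn with the lid; with the lid shut they are the case's. The lid is a plate from x = 0 to -158 mm, 168 mm wide, 8 mm thick (z 0 to 8), with the bolt on its outer face along y at x = -130 mm.
- lid_corner (a point): Clear spot near the front right corner of the lid's outer face, to press on: x = -130, y = -66, z = 8 mm in the lid's frame. Moves with the lid; its z axis is the outward normal of that face.
- bolt (a joint): Sliding barrel bolt on the lid, m: 0 = drawn back (starts at 0 to 0.006), 0.035 = stop, fully home. A steel rod 10 mm in diameter, 124 mm long, that slides along the lid's +y into the keeper. Friction 2.5 N, stays where it is left. Its tip is right through the keeper from 0.030 on.
- bolt_knob (a point): Centre of the bolt's upright knob, 16 mm in diameter, 16 mm high; moves with the bolt; axes are the lid's. Lid shut: the knob spans 86 to 102 mm above the bench, its 9 mm stem is below. Two straps over the rod rise to 80 mm above the bench, the nearest face 28 mm to the -y side and 57 mm to the +y side of the drawn-back knob.
- tube_a_mid (a point): Thick tube, one of two alike: white body 30 mm in diameter, blue cap 35 mm in diameter, 116 mm long, 40 to 85 g. This point: its centre, on its axis. x axis along the tube, from cap to pointed end: cap from -58 to -44 mm, body to +44, blunt cone to +58. At first it lies in the slant rack, x axis pointing away from the robot and 25 degrees downward.
- tube_b_mid (a point): Thick tube, one of two alike: white body 30 mm in diameter, blue cap 35 mm in diameter, 116 mm long, 40 to 85 g. This point: its centre, on its axis. x axis along the tube, from cap to pointed end: cap from -58 to -44 mm, body to +44, blunt cone to +58. At first it lies in the slant rack, x axis pointing away from the robot and 25 degrees downward.
- tube_a: The thick tube of tube_a_mid, same point and axes.
- tube_b: The thick tube of tube_b_mid, same point and axes.
- rack: Aluminium slant rack, fixed, 204 mm wide (y); origin on the bench below it, x away from the robot. Three places at y = -65, 0, +65 mm slope 25 degrees, cap ends high and towards the robot, against an end stop. Thick tubes' centres: x = 13 mm, 65 mm above the bench, base plate 4 mm thick; bars 30 mm to either side of the centres, free between. Lift tubes upward. The thin tube's place varies.
- thin_tube_mid (a point): Thin tube, body 17 mm and cap 22 mm in diameter, about 115 mm long, in the third place of the rack: leave it there.
- spray_bottle: Green spray bottle, 76 mm in diameter, 211 mm tall, origin at its underside; leave it alone.
- beaker: Glass beaker, 72 mm in diameter, 90 mm tall, origin at its underside; leave it alone.
- jar: Amber glass jar, white cap, 64 mm in diameter, 85 mm tall, origin at its underside; leave it alone.
Things that resemble listed ones, but are neither listed nor needed, are in the scene too. What is shaped like the case but pink or turquoise is not meant.

How it is judged:
By the outcome, as a careful person would: the job done as asked, in the order asked, and still so for the second after the job is handed in, with the robot touching nothing.
It also fails if it takes over 72 s, if anything falls off the work surface, if the arm or the gripper's body presses on something with over 40 N, if the wrist force passes 120 N, or if a joint passes its speed limit or range.

## Working session

There is one attempt and no reset: what is moved stays moved. The work goes in short steps, each a Python script; the robot and the scene stay as the last script left them, time stands still between calls to the robot, and variables do not carry over. Pictures are saved under pics/ and viewed, and the job is handed in when it is done.

```bash
ls -la; mkdir -p pics
python3 - <<'E'
from bench import *
import cv2
for c in ("scene","top"):
    d=capture(c); cv2.imwrite(f"pics/{c}0.png",d["image"])
    print(c,d["intrinsics"].tolist(),d["R"].round(4).tolist(),d["t"].round(4).tolist())
print(current_clock(),current_orientation())
E
```

```text
total 12
drwxr-xr-x  3 agent agent 4096 Dec  6 05:30 .
drwxr-xr-x 23 root  root  4096 Dec  6 05:30 ..
drwxr-xr-x  2 agent agent 4096 Dec  6 05:30 pics
scene [[587.8957274983051, 0.0, 324.9568386644806], [0.0, 587.8957274983051, 239.3292367424092], [0.0, 0.0, 1.0]] [[0.7739, 0.6331, 0.013], [0.5403, -0.6494, -0.5351], [-0.3304, 0.4212, -0.8447]] [-0.4599, -0.1912, 1.7623]
top [[552.8715863159186, 0.0, 318.06628567843603], [0.0, 552.8715863159186, 242.80547158463574], [0.0, 0.0, 1.0]] [[-0.0072, -1.0, 0.0035], [-0.9808, 0.0064, -0.1947], [0.1947, -0.0049, -0.9809]] [0.089, 0.5159, 1.5627]
0.1 [ 8.03273248e-01 -5.95610093e-01 -6.32239250e-04 -5.54187611e-04]
```

View pics/scene0.png

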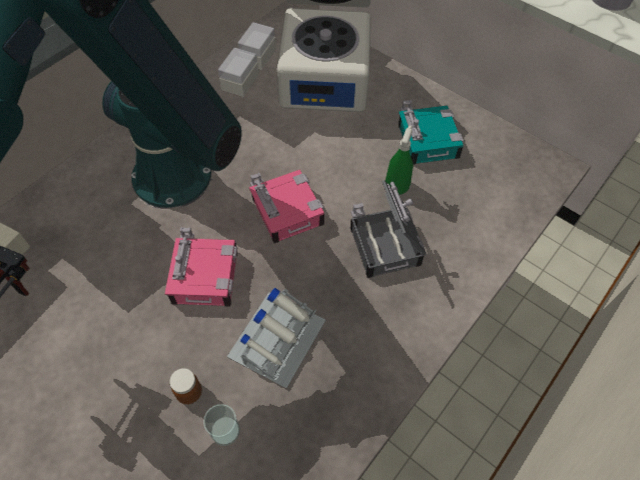

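View pics/top0.png

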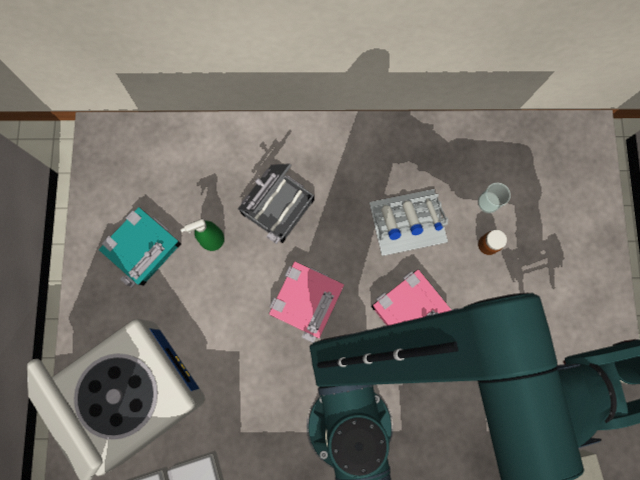

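```bash
cat > h.py <<'E'
from bench import *
import numpy as np, cv2
from scipy.spatial.transform import Rotation as Rn
def pts(d):
    K=d["intrinsics"];z=d["range_z"];v,u=np.mgrid[:480,:640]
    P=np.stack([(u-K[0,2])/K[0,0]*z,(v-K[1,2])/K[1,1]*z,z],-1)
    return (P-d["t"])@d["R"]   # R^T (P - t)
def proj(d,X):
    p=np.atleast_2d(X)@d["R"].T+d["t"]; q=p@d["intrinsics"].T
    return q[:,:2]/q[:,2:]
def crop(d,u0,v0,w,h,name,s=6):
    im=d["image"][v0:v0+h,u0:u0+w]; cv2.imwrite("pics/"+name,cv2.resize(im,None,fx=s,fy=s,interpolation=cv2.INTER_CUBIC))
E
python3 - <<'E'
from h import *
for c in ("scene","top"):
    d=capture(c); P=pts(d)
    np.save(c+"_P.npy",P)
    if c=="scene": crop(d,335,170,110,115,"c_case_s.png",5);crop(d,220,275,115,120,"c_rack_s.png",5)
    else: crop(d,225,150,100,100,"c_case_t.png",6);crop(d,360,180,100,80,"c_rack_t.png",6)
    for q in ("case","lid_hinge","lid_corner","bolt_knob","cradle_left","tube_a_mid","thin_tube_mid","rack","spray_bottle","beaker","jar"):
        r=spot_in(c,q)
        print(c,q,[(np.round(x["xy"]).astype(int).tolist(),round(float(x["conf"]),2),P[int(x["xy"][1]),int(x["xy"][0])].round(3).tolist()) for x in r[:5]])
E
```

```text
scene case [([389, 236], 0.61, [0.626, 0.241, 0.006]), ([202, 269], 0.59, [0.335, -0.186, 0.064]), ([428, 131], 0.56, [0.511, 0.593, 0.057])]
scene lid_hinge [([286, 202], 0.92, [0.358, 0.111, 0.064]), ([430, 130], 0.84, [0.516, 0.599, 0.064]), ([402, 211], 0.75, [0.659, 0.221, 0.178]), ([199, 270], 0.56, [0.332, -0.194, 0.065]), ([402, 169], 0.48, [0.555, 0.382, 0.108])]
scene lid_corner [([401, 212], 0.88, [0.658, 0.219, 0.171]), ([286, 200], 0.82, [0.353, 0.121, 0.063]), ([433, 128], 0.65, [0.515, 0.615, 0.054]), ([200, 271], 0.62, [0.333, -0.195, 0.062])]
scene bolt_knob [([268, 197], 0.64, [0.328, 0.075, 0.103]), ([404, 203], 0.55, [0.655, 0.237, 0.188]), ([177, 256], 0.54, [0.276, -0.212, 0.099])]
scene cradle_left [([288, 204], 0.95, [0.367, 0.11, 0.064]), ([430, 134], 0.9, [0.522, 0.593, 0.056]), ([390, 238], 0.59, [0.633, 0.236, 0.008]), ([201, 274], 0.59, [0.336, -0.196, 0.057])]
scene tube_a_mid [([274, 327], 0.87, [0.591, -0.192, 0.082]), ([289, 304], 0.58, [0.578, -0.126, 0.081])]
scene thin_tube_mid [([258, 351], 0.81, [0.598, -0.257, 0.065]), ([403, 204], 0.34, [0.652,
[... 781 characters left out ...]
 [0.349, 0.124, 0.058])]
top bolt_knob [([264, 183], 0.44, [0.678, 0.239, 0.118]), ([317, 311], 0.44, [0.32, 0.093, 0.071]), ([146, 257], 0.44, [0.477, 0.581, 0.072])]
top cradle_left [([308, 302], 0.94, [0.346, 0.118, 0.064]), ([141, 246], 0.94, [0.511, 0.6, 0.064]), ([277, 205], 0.58, [0.646, 0.209, 0.008]), ([411, 302], 0.57, [0.345, -0.176, 0.055])]
top tube_a_mid [([414, 218], 0.79, [0.583, -0.191, 0.087])]
top thin_tube_mid [([432, 216], 0.59, [0.596, -0.246, 0.06])]
top rack [([408, 222], 0.92, [0.588, -0.187, 0.006])]
top spray_bottle [([207, 236], 0.62, [0.522, 0.395, 0.142])]
top beaker [([497, 196], 0.74, [0.667, -0.462, 0.008])]
top jar [([494, 239], 0.95, [0.516, -0.413, 0.09])]
```

View pics/c_case_s.png

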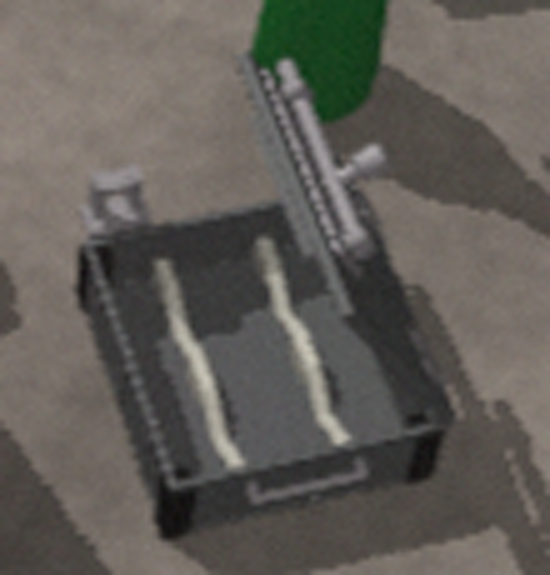

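View pics/c_case_t.png

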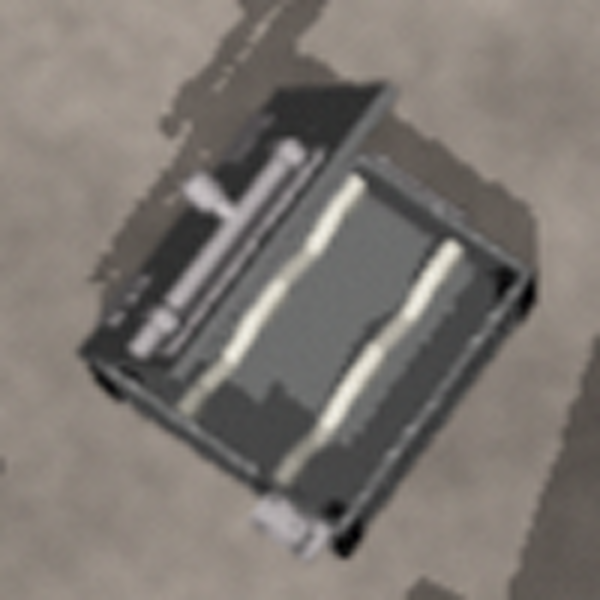

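View pics/c_rack_s.png

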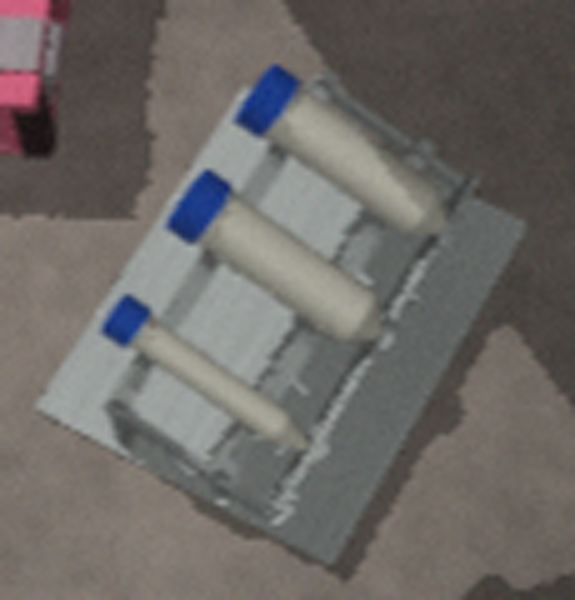

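View pics/c_rack_t.png

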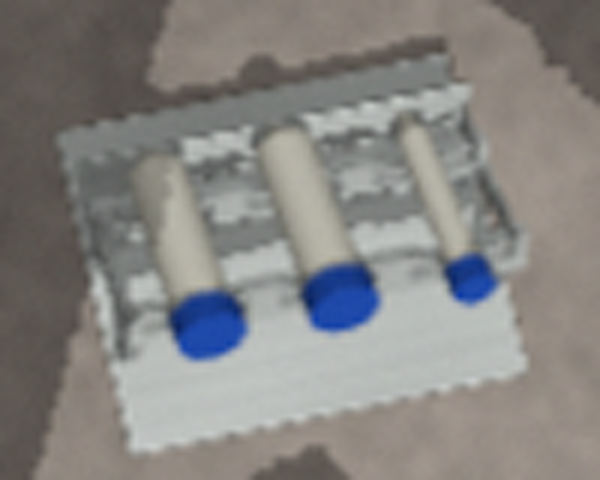

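```bash
cat > fit.py <<'E'
from h import *
from scipy.optimize import least_squares
def sdbox(p,hx,hy):
    q=np.abs(p)-[hx,hy]
    return np.hypot(*np.maximum(q,0).T)+np.minimum(q.max(1),0)
if __name__=="__main__":
  for c in ("scene","top","both"):
    P=[np.load(k+"_P.npy").reshape(-1,3) for k in ((c,) if c!="both" else ("scene","top"))]
    P=np.concatenate(P)
    m=(np.hypot(P[:,0]-.65,P[:,1]-.215)<.135)
    Q=P[m]; 
    W=Q[(Q[:,2]>.049)&(Q[:,2]<.059)]
    def res(p):
        co,s=np.cos(p[2]),np.sin(p[2]); l=(W[:,:2]-p[:2])@np.array([[co,-s],[s,co]])
        return np.maximum(0,np.abs(sdbox(l,.0735,.0795))-.0025)
    best=None
    for y in np.radians([35,45,55,65]):
        r=least_squares(res,[.65,.215,y],loss="soft_l1",f_scale=.002)
        if best is None or r.cost<best.cost: best=r
    print(c,len(W),best.x.round(4),np.degrees(best.x[2]).round(2),np.median(res(best.x)).round(4),(res(best.x)>.004).mean().round(3))
E
python3 fit.py
python3 - <<'E'
from h import *
x=np.load("scene_P.npy");b=x[400:440,300:400].reshape(-1,3);print("bench z",b.mean(0),b[:,2].std())
x=np.load("top_P.npy");b=x[250:280,340:370].reshape(-1,3);print("bench z",b.mean(0),b[:,2].std())
E
```

```text
scene 383 [0.6383 0.206  0.9056] 51.89 0.0 0.141
top 274 [0.6384 0.2067 0.924 ] 52.94 0.0 0.066
both 657 [0.6383 0.2063 0.9131] 52.32 0.0 0.11
bench z [ 0.85817728 -0.22869183 -0.01056414] 0.14177014393553972
bench z [ 0.45860973 -0.02262481  0.00810621] 0.10862775095796298
```

```bash
cat > ov.py <<'E'
from fit import *
from bench import *
CX,CY,YAW=.6383,.2063,.9131
Rc=Rn.from_euler('z',YAW).as_matrix()
def case2w(p): return np.atleast_2d(p)@Rc.T+[CX,CY,0]
def w2case(p): return (np.atleast_2d(p)-[CX,CY,0])@Rc
def lid2w(p,th):
    # th opens: front edge rises
    R=Rn.from_euler('y',th).as_matrix()
    return case2w(np.atleast_2d(p)@R.T+[.076,0,.054])
E
python3 - <<'E'
from ov import *
for c in ("scene","top"):
    P=np.load(c+"_P.npy").reshape(-1,3)
    l=w2case(P); m=(abs(l[:,1])<.088)&(l[:,0]>-.03)&(l[:,0]<.13)&(l[:,2]>.075)&(l[:,2]<.24)
    L=l[m]; 
    th=np.arctan2(L[:,2]-.054,.076-L[:,0])
    # normal offset for th candidates
    best=None
    for t in np.radians(np.arange(50,70,.25)):
        R=Rn.from_euler('y',t).as_matrix(); q=(L-[.076,0,.054])@R
        n=((abs(q[:,2]-.008)<.0015)|(abs(q[:,2])<.0015)).sum()
        if best is None or n>best[0]: best=(n,t,q)
    n,t,q=best
    print(c,m.sum(),n,t, q.min(0).round(3),q.max(0).round(3))
    k=q[(q[:,2]>.024)&(abs(q[:,1])<.06)]; print("knob pts",len(k),np.median(k,0).round(4) if len(k) else None)
    # V supports
    f=l[(abs(l[:,0])<.07)&(abs(l[:,1])<.072)&(l[:,2]>.012)&(l[:,2]<.03)]
    for s in (-1,1):
        g=f[abs(f[:,0]-s*.03)<.015]; print(" V",s,len(g),np.median(g,0).round(4))
    hi=f[f[:,2]>.02]; print(np.histogram(hi[:,1],bins=np.arange(-.07,.08,.01))[0])
th=1.08
for c,(u,v,w,h) in {"scene":(335,170,110,115),"top":(225,150,100,100)}.items():
    d=capture(c); s=6; im=cv2.resize(d["image"][v:v+h,u:u+w],None,fx=s,fy=s,interpolation=cv2.INTER_CUBIC)
    def pl(X,col):
        p=((proj(d,X)-[u,v]+.5)*s).astype(int); cv2.polylines(im,[p],False,col,1)
    B=np.array([[-.076,-.082],[.076,-.082],[.076,.082],[-.076,.082],[-.076,-.082]])
    pl(case2w(np.c_[B,np.full(5,.054)]),(0,255,255)); pl(case2w(np.c_[B,np.zeros(5)]),(0,255,0))
    for sx in(-.03,.03):
        for y in (-.035,.035): pl(case2w([[sx,y-.024,.025],[sx,y,.011],[sx,y+.024,.025]]),(0,0,255))
    pl(lid2w([[0,-.084,.008],[-.158,-.084,.008],[-.158,.084,.008],[0,.084,.008],[0,-.084,.008]],th),(255,0,255))
    cv2.imwrite(f"pics/ov_{c}.png",im)
E
```

```text
scene 949 364 1.0777408131064985 [-0.167 -0.087 -0.009] [-0.018  0.085  0.046]
knob pts 51 [-0.1358  0.0037  0.0366]
 V -1 146 [-0.0314  0.0009  0.0193]
 V 1 141 [0.0289 0.0039 0.0199]
[ 3 11  1  2  4 18 19 16 12  3  0  4 17 17  6]
top 1036 385 1.0821041362364843 [-0.167 -0.084 -0.01 ] [-0.018  0.085  0.047]
knob pts 44 [-0.1373  0.0068  0.037 ]
 V -1 147 [-0.0309  0.0017  0.0196]
 V 1 146 [ 0.0289 -0.0009  0.0205]
[14 16  7  1  7 11 19 19 12  6  0  6 10 17  3]
```

View pics/ov_scene.png

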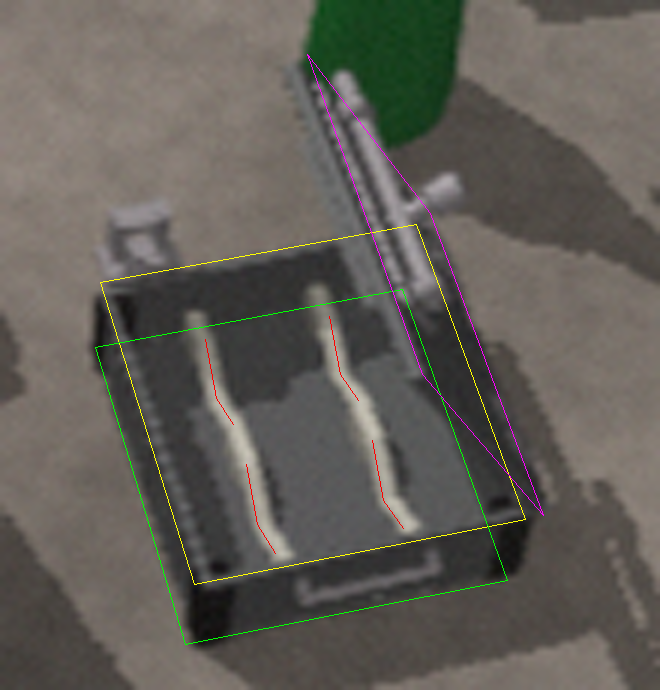

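View pics/ov_top.png

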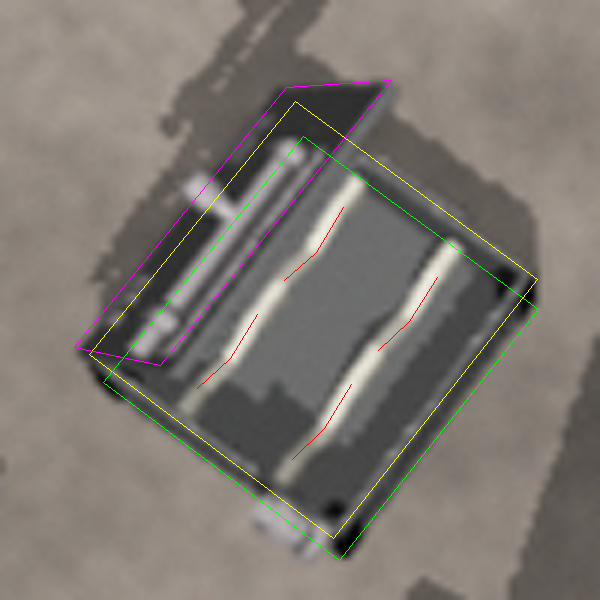

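```bash
cat > fittube.py <<'E'
from ov import *
def tsd(q):  # q: pts in tube frame (axis x); surface residual
    x=q[:,0]; r=np.hypot(q[:,1],q[:,2])
    rad=np.where(x<-.044,.0175,np.where(x<.044,.015,np.interp(x,[.044,.058],[.015,.006])))
    return np.where(x<-.058,-.058-x,0)+np.where(x>.058,x-.058,0)+np.abs(r-rad)
if __name__=="__main__":
  T={}
  for c in ("scene","top"):
    d=capture(c);P=pts(d)
    S=silhouettes(c,"tube_a")
    for s in S:
        m=s["region"]&(d["range_z"]>0); Q=P[m]; Q=Q[(Q[:,2]>.03)&(Q[:,2]<.12)]
        if len(Q)<30: continue
        print(c,np.round(s["xy"]),round(float(s["conf"]),2),m.sum(),Q.mean(0).round(3))
        cen=Q.mean(0)
        T.setdefault(0 if cen[1]>-.155 else 1 if cen[1]>-.22 else 2,[]).append(Q)
  for k,L in T.items():
    for Q in L+[np.concatenate(L)]:
      def fr(p):
        R=Rn.from_euler('zy',[p[3],np.radians(25)]).as_matrix(); return (Q-p[:3])@R
      r=least_squares(lambda p:tsd(fr(p)),np.r_[Q.mean(0)-[0,0,.012],0],loss="soft_l1",f_scale=.002)
      print(k,len(Q),r.x.round(4),"yaw deg",np.degrees(r.x[3]).round(1),np.median(tsd(fr(r.x))).round(4))
E
python3 fittube.py
```

```text
scene [288. 306.] 0.96 567 [ 0.579 -0.128  0.077]
scene [275. 324.] 0.65 516 [ 0.59  -0.193  0.08 ]
scene [389. 239.] 0.54 4232 [0.639 0.196 0.055]
top [391. 222.] 0.7 305 [ 0.57  -0.124  0.083]
top [413. 217.] 0.59 369 [ 0.583 -0.188  0.081]
0 563 [ 0.5778 -0.1243  0.0661  0.1843] yaw deg 10.6 0.0015
0 1185 [ 0.643   0.1921  0.0516 -0.0791] yaw deg -4.5 0.0611
0 305 [ 0.5754 -0.125   0.0684  0.1562] yaw deg 8.9 0.0021
0 2053 [ 0.628   0.1268  0.0575 -0.1653] yaw deg -9.5 0.1341
1 516 [ 0.5891 -0.1884  0.0671  0.1829] yaw deg 10.5 0.0017
1 369 [ 0.5904 -0.1887  0.0674  0.1821] yaw deg 10.4 0.0017
1 885 [ 0.5896 -0.1885  0.0672  0.1805] yaw deg 10.3 0.0017
```

Run:
```python
from ov import *
th=1.08
for c in ("scene","top"):
    P=np.load(c+"_P.npy").reshape(-1,3); l=w2case(P)
    k=l[(l[:,0]>-.09)&(l[:,0]<0)&(l[:,1]>.084)&(l[:,1]<.125)&(l[:,2]>.03)&(l[:,2]<.12)]
    print(c,"keeper",len(k),np.percentile(k,[5,50,95],axis=0).round(3).tolist(), k[:,2].max())
    R=Rn.from_euler('y',th).as_matrix(); q=(l-[.076,0,.054])@R
    b=q[(q[:,0]>-.15)&(q[:,0]<-.11)&(abs(q[:,1])<.1)&(q[:,2]>.013)&(q[:,2]<.06)]
    for y in np.arange(-.09,.1,.01):
        s=b[(b[:,1]>=y)&(b[:,1]<y+.01)]
        if len(s): print("  y %.2f n%d zmax %.3f zmed %.3f x %.3f..%.3f"%(y,len(s),s[:,2].max(),np.median(s[:,2]),s[:,0].min(),s[:,0].max()))
```

```text
scene keeper 120 [[-0.072, 0.085, 0.053], [-0.057, 0.091, 0.066], [-0.044, 0.099, 0.089]] 0.09251534482420595
  y -0.05 n2 zmax 0.020 zmed 0.019 x -0.132..-0.131
  y -0.04 n25 zmax 0.024 zmed 0.019 x -0.143..-0.122
  y -0.03 n9 zmax 0.021 zmed 0.019 x -0.141..-0.132
  y -0.02 n12 zmax 0.020 zmed 0.016 x -0.140..-0.128
  y -0.01 n24 zmax 0.045 zmed 0.033 x -0.143..-0.126
  y -0.00 n48 zmax 0.046 zmed 0.030 x -0.141..-0.126
  y 0.01 n13 zmax 0.042 zmed 0.019 x -0.139..-0.131
  y 0.02 n7 zmax 0.020 zmed 0.017 x -0.142..-0.132
  y 0.03 n8 zmax 0.020 zmed 0.016 x -0.142..-0.129
  y 0.04 n11 zmax 0.019 zmed 0.017 x -0.142..-0.128
  y 0.05 n8 zmax 0.019 zmed 0.017 x -0.142..-0.130
  y 0.06 n12 zmax 0.020 zmed 0.017 x -0.145..-0.130
  y 0.07 n6 zmax 0.018 zmed 0.016 x -0.140..-0.131
  y 0.08 n2 zmax 0.016 zmed 0.015 x -0.137..-0.134
top keeper 69 [[-0.073, 0.087, 0.054], [-0.061, 0.094, 0.084], [-0.046, 0.099, 0.092]] 0.09792420441788521
  y -0.05 n1 zmax 0.021 zmed 0.021 x -0.127..-0.127
  y -0.04 n16 zmax 0.024 zmed 0.020 x -0.148..-0.128
  y -0.03 n15 zmax 0.025 zmed 0.018 x -0.141..-0.130
  y -0.02 n10 zmax 0.021 zmed 0.019 x -0.142..-0.131
  y -0.01 n14 zmax 0.045 zmed 0.018 x -0.140..-0.131
  y -0.00 n42 zmax 0.047 zmed 0.032 x -0.145..-0.131
  y 0.01 n20 zmax 0.045 zmed 0.033 x -0.144..-0.129
  y 0.02 n11 zmax 0.021 zmed 0.017 x -0.143..-0.132
  y 0.03 n11 zmax 0.020 zmed 0.016 x -0.142..-0.127
  y 0.04 n10 zmax 0.019 zmed 0.017 x -0.142..-0.129
  y 0.05 n10 zmax 0.020 zmed 0.017 x -0.142..-0.131
  y 0.06 n14 zmax 0.021 zmed 0.018 x -0.145..-0.127
  y 0.07 n10 zmax 0.019 zmed 0.016 x -0.140..-0.125
  y 0.08 n3 zmax 0.017 zmed 0.015 x -0.140..-0.131
```

Run:
```python
from h import *
for c in ("scene","top"):
    P=np.load(c+"_P.npy").reshape(-1,3)
    for (x,y) in ((.5,.0),(.7,.0),(.75,-.2),(.45,-.25),(.6,.05),(.8,.25),(.5,.25)):
        m=(abs(P[:,0]-x)<.03)&(abs(P[:,1]-y)<.03)&(abs(P[:,2])<.03)
        if m.sum()>20: print(c,x,y,m.sum(),np.median(P[m,2]).round(4))
# ik checks
import h
def q(zdir,xdir):
    z=np.array(zdir)/np.linalg.norm(zdir); x=np.array(xdir)-np.dot(xdir,z)*z; x/=np.linalg.norm(x)
    return Rn.from_matrix(np.c_[x,np.cross(z,x),z]).as_quat()
from ov import *
yaw=np.radians(10.4); ry=np.array([-np.sin(yaw),np.cos(yaw),0])
for s in (1,-1):
    print("rack",s,inverse_kinematics([.578,-.124,.2],q([0,0,-1],s*ry)),inverse_kinematics([.5893,-.1885,.055],q([0,0,-1],s*ry)))
    for a in (15,25,30):
        a_=np.radians(a); z=Rc@[np.sin(a_),0,-np.cos(a_)]
        for y in (.035,-.035):
            print("case",s,a,y,[inverse_kinematics(case2w([x,y,zz])[0]+.01*z,q(z,s*Rc[:,1])) is not None and inverse_kinematics(case2w([x,y,zz])[0]+.01*z,q(z,s*Rc[:,1])).round(2).tolist() for x,zz in ((-.05,.125),(0,.028))])
```

```text
scene 0.5 0.0 428 -0.0004
scene 0.7 0.0 494 -0.0005
scene 0.75 -0.2 578 -0.0005
scene 0.45 -0.25 506 -0.0001
scene 0.6 0.05 434 -0.0001
scene 0.8 0.25 426 -0.0002
scene 0.5 0.25 168 0.0001
top 0.5 0.0 394 0.0005
top 0.7 0.0 373 0.0007
top 0.75 -0.2 354 0.0009
top 0.45 -0.25 386 0.0009
top 0.6 0.05 382 0.0013
top 0.8 0.25 346 0.0009
top 0.5 0.25 393 0.0009
rack 1 [-3.28147339e-01  3.37792942e-01  1.51784178e+00 -4.44089210e-16
  1.28595793e+00 -2.08045791e+00] [-4.21177465e-01  5.27642720e-01  1.60497429e+00 -4.44089210e-16
  1.00897564e+00 -2.17348803e+00]
case 1 15 0.035 [[0.07, 0.36, 1.77, 0.26, 0.85, -2.57], [0.14, 0.54, 1.76, 0.3, 0.67, -2.56]]
case 1 15 -0.035 [[-0.01, 0.42, 1.67, 0.26, 0.92, -2.64], [0.06, 0.59, 1.66, 0.29, 0.75, -2.63]]
case 1 25 0.035 [[-0.03, 0.33, 1.9, 0.54, 0.72, -2.9], False]
case 1 25 -0.035 [[-0.11, 0.39, 1.78, 0.53, 0.8, -2.94], False]
case 1 30 0.035 [False, [-0.0, 0.54, 1.95, 0.95, 0.51, 2.98]]
case 1 30 -0.035 [False, False]
rack -1 [-3.28147339e-01  3.37792942e-01  1.51784178e+00 -4.44089210e-16
  1.28595793e+00  1.06113475e+00] [-4.21177465e-01  5.27642720e-01  1.60497429e+00 -4.44089210e-16
  1.00897564e+00  9.68104619e-01]
case -1 15 0.035 [[0.07, 0.36, 1.77, 0.26, 0.85, 0.57], [0.14, 0.54, 1.76, 0.3, 0.67, 0.58]]
case -1 15 -0.035 [[-0.01, 0.42, 1.67, 0.26, 0.92, 0.5], [0.06, 0.59, 1.66, 0.29, 0.75, 0.51]]
case -1 25 0.035 [[-0.03, 0.33, 1.9, 0.54, 0.72, 0.25], [0.05, 0.53, 1.89, 0.69, 0.53, 0.14]]
case -1 25 -0.035 [[-0.11, 0.39, 1.78, 0.53, 0.8, 0.2], [-0.03, 0.57, 1.78, 0.63, 0.62, 0.13]]
case -1 30 0.035 [[-0.09, 0.33, 1.96, 0.73, 0.69, 0.04], [-0.0, 0.54, 1.95, 0.95, 0.51, -0.16]]
case -1 30 -0.035 [[-0.16, 0.4, 1.84, 0.69, 0.77, 0.02], [-0.08, 0.58, 1.84, 0.85, 0.59, -0.11]]
```

```bash
cat >> ov.py <<'E'
RYAW=np.radians(10.4); Rr=Rn.from_euler('z',RYAW).as_matrix()
TA=np.array([.577,-.1245,.065]); TB=np.array([.5895,-.1886,.065])
def q(zdir,xdir):
    z=np.array(zdir)/np.linalg.norm(zdir); x=np.array(xdir)-np.dot(xdir,z)*z; x/=np.linalg.norm(x)
    return Rn.from_matrix(np.c_[x,np.cross(z,x),z]).as_quat()
QR=q([0,0,-1],-Rr[:,1])
E
python3 - <<'E'
from ov import *
move_gripper(.05)
move_ptp(TA+[0,0,.12],QR)
print(current_clock(),current_position(),current_finger_gap(),current_force())
for c in ("scene","top"):
    d=capture(c); cv2.imwrite(f"pics/{c}1.png",d["image"])
E
```

```text
4.5083 [ 0.57686968 -0.12543915  0.18502626] 0.05033357723903005 [0.59690569 0.22437803 0.25238254]
```

View pics/scene1.png

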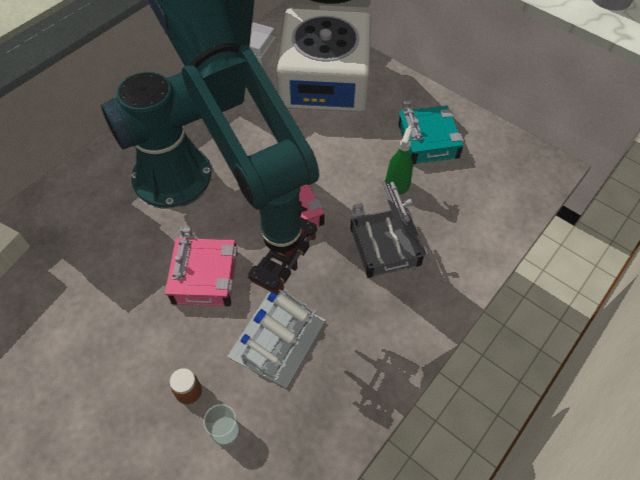

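View pics/top1.png

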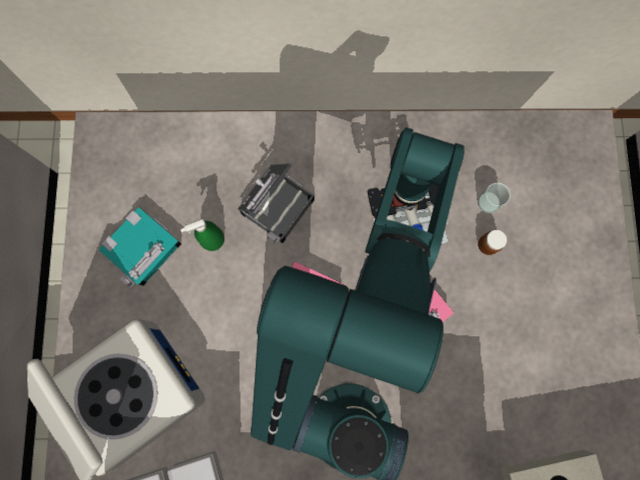

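Run:
```python
from ov import *
d=capture("scene");P=pts(d).reshape(-1,3); crop(d,235,200,100,100,"grip.png",7)
T=Rn.from_quat(current_orientation()).as_matrix(); p=current_position()
l=(P-p)@T
m=(abs(l[:,0])<.11)&(abs(l[:,1])<.08)&(l[:,2]>-.2)&(l[:,2]<.01)&(P[:,2]>.15)
L=l[m]
for z in np.arange(-.2,.01,.01):
    s=L[(L[:,2]>=z)&(L[:,2]<z+.01)]
    if len(s)>3: print("%.2f n%d x %.3f..%.3f y %.3f..%.3f"%(z,len(s),*np.percentile(s[:,0],[2,98]),*np.percentile(s[:,1],[2,98])))
```

```text
-0.20 n22 x -0.038..0.016 y -0.033..-0.025
-0.19 n4 x 0.016..0.020 y -0.023..-0.019
-0.18 n18 x 0.008..0.020 y -0.024..-0.015
-0.17 n28 x -0.014..0.053 y -0.024..0.024
-0.16 n887 x -0.085..0.089 y -0.032..0.030
-0.15 n141 x -0.080..0.090 y -0.033..0.023
-0.14 n379 x -0.071..0.087 y -0.033..0.032
-0.13 n146 x -0.073..0.082 y -0.033..0.014
-0.12 n59 x -0.073..0.082 y -0.033..0.026
-0.11 n4 x -0.027..-0.024 y -0.011..-0.008
-0.09 n5 x -0.026..-0.023 y -0.007..-0.003
-0.08 n6 x -0.031..0.027 y -0.011..0.001
-0.07 n15 x -0.030..0.037 y -0.012..0.004
-0.06 n18 x -0.032..0.035 y -0.012..0.007
-0.05 n24 x -0.031..0.035 y -0.011..0.010
-0.04 n17 x -0.032..0.036 y -0.011..-0.000
```

View pics/grip.png

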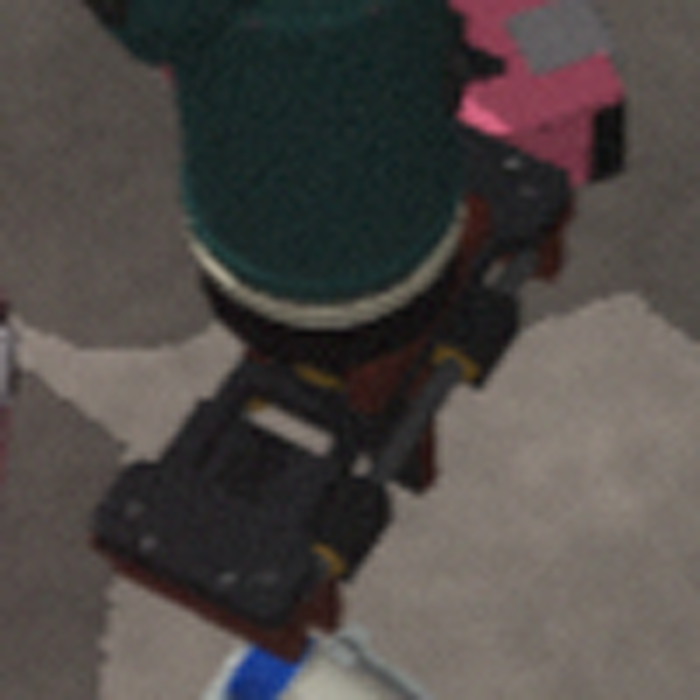

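```bash
cat >> ov.py <<'E'
def pick(T,off=.013):
    p=T-[0,0,off]
    servo_line(T+[0,0,.06],QR,rate=.15)
    print("contact",servo_line(p,QR,rate=.08,contact_N=8),current_position().round(4),p.round(4))
    move_gripper(.0); print("gap",current_finger_gap(),current_force().round(2))
    servo_line(p+[0,0,.05],QR,rate=.08); print("gap",current_finger_gap(),current_force().round(2))
    servo_line(p+[0,0,.13],QR,rate=.15); print(current_clock())
E
python3 - <<'E'
from ov import *
pick(TA)
d=capture("scene"); crop(d,220,230,120,120,"grip2.png",6)
E
```

```text
contact False [ 0.5775 -0.1246  0.0524] [ 0.577  -0.1245  0.052 ]
gap 0.00027759319518835487 [2.31 2.96 8.24]
gap 0.000586376656093068 [-0.74  0.23  0.02]
8.6083
```

View pics/grip2.png

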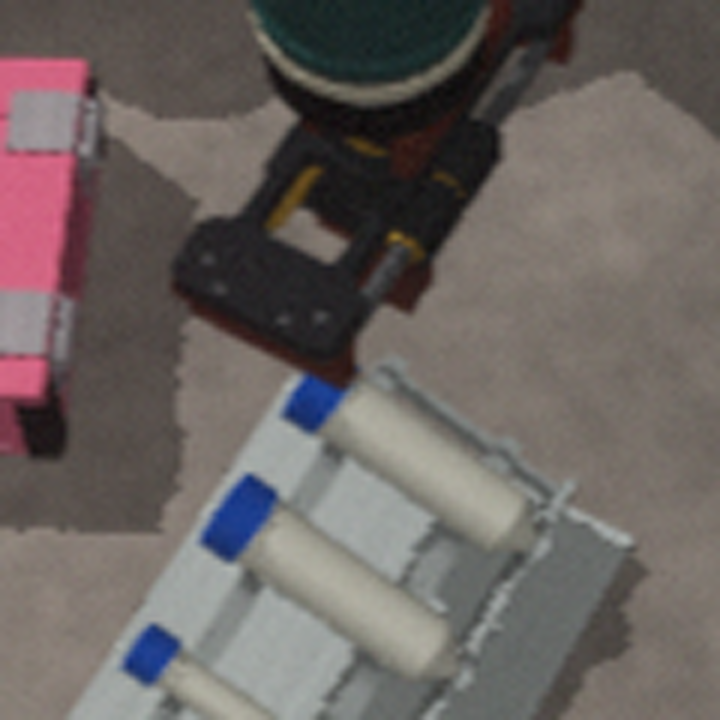

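```bash
python3 fittube.py
python3 - <<'E'
from ov import *
print(current_position(),current_finger_gap(),current_force())
print(Rn.from_quat(current_orientation()).as_matrix().round(3))
E
```

```text
scene [275. 326.] 0.78 560 [ 0.591 -0.192  0.078]
scene [289. 304.] 0.78 533 [ 0.582 -0.129  0.076]
top [413. 216.] 0.71 140 [ 0.574 -0.19   0.09 ]
top [389. 218.] 0.53 42 [ 0.588 -0.126  0.078]
1 557 [ 0.5907 -0.1881  0.0663  0.1873] yaw deg 10.7 0.0016
1 139 [ 0.5527 -0.1962  0.0866  0.1585] yaw deg 9.1 0.0019
1 696 [ 0.5908 -0.188   0.0667  0.1877] yaw deg 10.8 0.0017
0 522 [ 0.5777 -0.1244  0.0662  0.1787] yaw deg 10.2 0.0015
0 42 [ 0.5515 -0.128   0.0806  0.1318] yaw deg 7.6 0.0013
0 564 [ 0.5776 -0.1244  0.0664  0.1777] yaw deg 10.2 0.0015
[ 0.5762738  -0.12425515  0.18084977] 0.00017332744528697643 [ 0.29250333 -0.11211746  0.44793209]
[[ 0.181 -0.984 -0.002]
 [-0.984 -0.181  0.001]
 [-0.001  0.002 -1.   ]]
```

Run:
```python
from ov import *
TA=np.array([.5773,-.1244,.0655])
move_gripper(.05)
pick(TA,.018)
d=capture("scene"); crop(d,220,200,120,120,"grip3.png",6)
```

```text
contact False [ 0.5778 -0.1246  0.048 ] [ 0.5773 -0.1244  0.0475]
gap 0.0006875539504284231 [ 8.03 -2.47 10.42]
gap 0.0003923591318821103 [ 0.51 -0.21 -0.18]
13.7417
```

View pics/grip3.png

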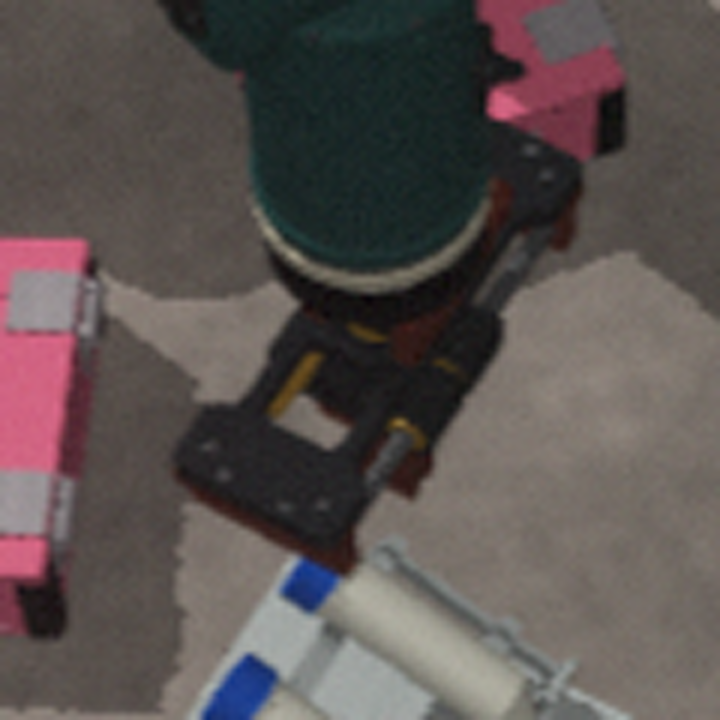

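Run:
```python
from ov import *
move_gripper(.05)
servo_line([.5773,-.1244,.0475],QR,rate=.2)
print(current_clock(),current_position(),current_force().round(2))
for c in ("scene","top"):
    d=capture(c);P=pts(d).reshape(-1,3)
    if c=="scene": crop(d,230,245,110,110,"g4.png",7)
    T=Rn.from_quat(current_orientation()).as_matrix(); p=current_position()
    l=(P-p)@T
    for z in np.arange(-.1,.02,.01):
      for sg in (-1,1):
        s=l[(l[:,2]>=z)&(l[:,2]<z+.01)&(sg*l[:,0]>.0)&(sg*l[:,0]<.06)&(abs(l[:,1])<.03)]
        if len(s)>2: print(c,"%.2f n%d x %.3f..%.3f y %.3f..%.3f"%(z,len(s),*np.percentile(s[:,0],[2,98]),*np.percentile(s[:,1],[2,98])))
print(proj(capture("scene"),[current_position()]))
```

```text
15.4917 [ 0.578096   -0.1246683   0.04823748] [-0.06 -0.55  0.85]
scene -0.09 n3 x -0.029..-0.025 y -0.006..-0.005
scene -0.08 n3 x -0.026..-0.022 y -0.004..-0.002
scene -0.07 n4 x -0.031..-0.024 y -0.011..-0.001
scene -0.06 n6 x -0.031..-0.024 y -0.011..0.003
scene -0.06 n5 x 0.031..0.035 y -0.011..-0.007
scene -0.05 n8 x -0.029..-0.023 y -0.010..0.006
scene -0.05 n12 x 0.026..0.060 y -0.011..0.026
scene -0.04 n11 x -0.032..-0.005 y -0.012..0.025
scene -0.04 n32 x 0.002..0.060 y -0.014..0.023
scene -0.03 n34 x -0.027..-0.000 y -0.027..0.030
scene -0.03 n59 x 0.001..0.060 y -0.029..0.004
scene -0.02 n18 x -0.027..-0.001 y -0.030..0.029
scene -0.02 n50 x 0.004..0.058 y -0.030..-0.006
scene -0.01 n12 x -0.033..-0.020 y -0.027..0.018
scene -0.01 n26 x 0.011..0.044 y -0.030..-0.018
scene -0.00 n29 x -0.036..-0.021 y -0.029..0.007
scene -0.00 n27 x 0.011..0.045 y -0.029..-0.019
scene 0.01 n17 x -0.036..-0.029 y -0.022..0.005
scene 0.01 n13 x 0.007..0.040 y -0.018..-0.014
[[288.9385797  309.46256146]]
```

View pics/g4.png

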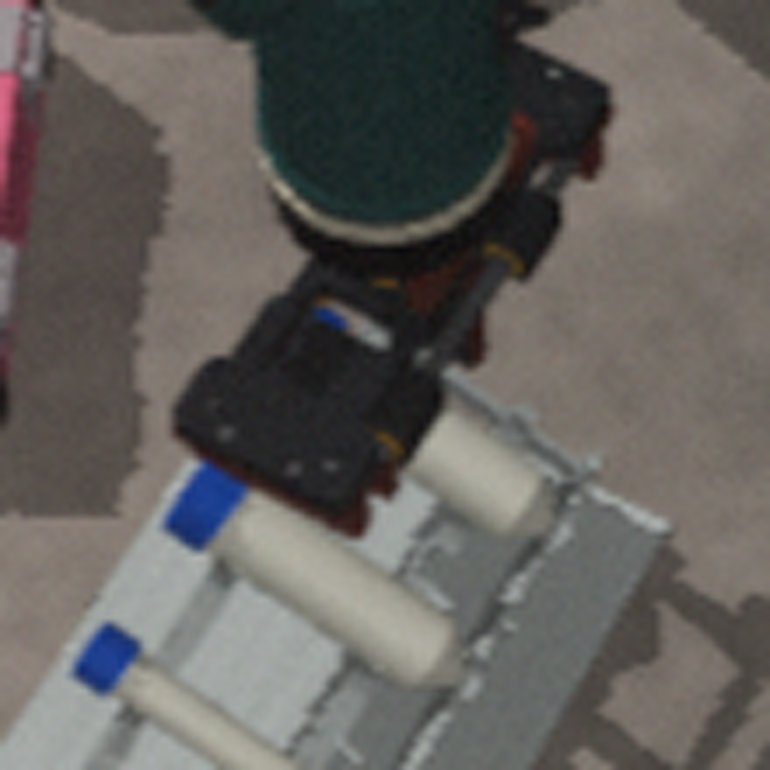

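Run:
```python
from ov import *
for g in (.033,.030,.027,.02):
    move_gripper(g); print(g,current_clock(),current_finger_gap(),current_force().round(2),current_torque().round(2))
    if current_finger_gap()<.02: break
```

```text
0.033 16.1333 0.03278282210211189 [0.41 0.99 0.54] [0.04 0.   0.03]
0.03 16.425 0.029986206753785126 [0.54 0.36 0.01] [0.02 0.01 0.01]
0.027 16.7167 0.026882366572270805 [ 0.84  0.15 -0.24] [ 0.05 -0.01  0.04]
0.02 17.1 0.02035259875648244 [1.91 1.08 6.43] [ 0.36 -0.17 -0.03]
```

Run:
```python
from ov import *
move_gripper(.05)
servo_line([.5773,-.1244,.1],QR,rate=.2)
move_ptp([.62,.0,.26],q([0,0,-1],Rn.from_euler('z',40,degrees=True).apply([0,-1,0])))
d=capture("scene");P=pts(d).reshape(-1,3)
T=Rn.from_quat(current_orientation()).as_matrix(); p=current_position()
l=(P-p)@T
for z in np.arange(-.13,.03,.01):
  for sg in (-1,1):
    s=l[(l[:,2]>=z)&(l[:,2]<z+.01)&(sg*l[:,0]>.0)&(sg*l[:,0]<.06)&(abs(l[:,1])<.03)]
    if len(s)>2: print("%.2f n%d x %.3f..%.3f y %.3f..%.3f"%(z,len(s),*np.percentile(s[:,0],[2,98]),*np.percentile(s[:,1],[2,98])))
u=proj(d,[p, p-.019*T[:,2]]); print(current_clock(),p,u)
c=u[0].astype(int); crop(d,c[0]-60,c[1]-70,110,110,"g5.png",7)
```

```text
-0.13 n32 x -0.027..-0.000 y -0.030..0.030
-0.13 n15 x 0.001..0.019 y -0.026..0.028
-0.08 n18 x -0.027..-0.022 y -0.011..0.009
-0.07 n19 x -0.027..-0.023 y -0.009..0.011
-0.04 n11 x 0.032..0.035 y -0.010..0.011
19.0583 [ 0.61842002 -0.00083939  0.25742106] [[334.39573198 241.82593632]
 [334.64885395 237.36124112]]
```

View pics/g5.png

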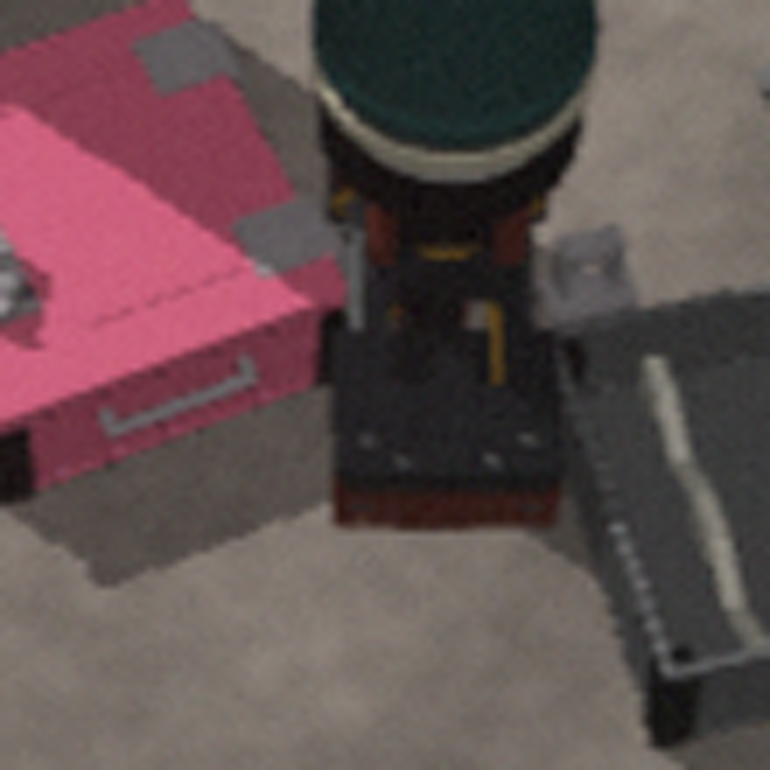

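```bash
python3 - <<'E'
from ov import *
jd=np.array([.787,.617,0]); 
Q0=q([0,0,-1],-jd)
if inverse_kinematics([.62,0,.26],Q0) is None: Q0=q([0,0,-1],jd)
move_ptp([.62,.0,.26],Q0)
for g in (.05,.0):
    move_gripper(g)
    d=capture("scene");P=pts(d).reshape(-1,3)
    T=Rn.from_quat(current_orientation()).as_matrix(); p=current_position()
    l=(P-p)@T
    for z in np.arange(-.08,.02,.005):
      for sg in (-1,1):
        s=l[(l[:,2]>=z)&(l[:,2]<z+.005)&(sg*l[:,0]>.0)&(sg*l[:,0]<.06)&(abs(l[:,1])<.03)]
        if len(s)>2: print("%.3f n%d x %.3f..%.3f y %.3f..%.3f"%(z,len(s),*np.percentile(s[:,0],[2,98]),*np.percentile(s[:,1],[2,98])))
    u=proj(d,[p, p-.019*T[:,2]]); print(current_clock(),p,u)
    c=u[0].astype(int); crop(d,c[0]-45,c[1]-60,90,90,"g6_%d.png"%(g*100),6)
E
cd pics; python3 -c "
import cv2,numpy as np;cv2.imwrite('g6.png',cv2.resize(np.hstack([cv2.imread('g6_5.png'),cv2.imread('g6_0.png')]),(800,400)))"
```

```text
-0.080 n5 x -0.034..-0.028 y -0.013..-0.010
-0.080 n6 x 0.029..0.037 y -0.013..-0.011
-0.075 n8 x -0.032..-0.026 y -0.015..-0.009
-0.075 n7 x 0.026..0.036 y -0.013..-0.008
-0.070 n10 x -0.034..-0.024 y -0.014..0.003
-0.070 n6 x 0.028..0.035 y -0.011..-0.009
-0.065 n10 x -0.032..-0.024 y -0.013..0.008
-0.065 n7 x 0.026..0.035 y -0.012..-0.010
-0.060 n4 x -0.033..-0.024 y -0.012..-0.010
-0.060 n5 x 0.026..0.032 y -0.013..-0.008
-0.055 n8 x -0.031..-0.024 y -0.013..-0.009
-0.055 n5 x 0.028..0.034 y -0.013..-0.010
-0.050 n4 x -0.029..-0.025 y -0.013..-0.011
-0.050 n4 x 0.030..0.035 y -0.013..-0.009
-0.045 n4 x -0.032..-0.027 y -0.013..-0.009
-0.045 n4 x 0.028..0.034 y -0.012..-0.009
-0.040 n4 x -0.032..-0.025 y -0.013..-0.009
-0.040 n7 x 0.028..0.034 y -0.012..-0.009
-0.035 n4 x -0.032..-0.026 y -0.010..-0.007
20.75 [ 6.19996260e-01 -1.07488493e-05  2.59984483e-01] [[335.19344818 241.36523752]
 [335.42770477 236.86785973]]
-0.080 n7 x -0.011..-0.004 y -0.013..-0.010
-0.080 n10 x 0.000..0.011 y -0.013..-0.007
-0.075 n6 x -0.009..-0.002 y -0.013..-0.009
-0.075 n6 x 0.001..0.011 y -0.014..-0.009
-0.070 n5 x -0.008..-0.002 y -0.013..-0.009
-0.070 n10 x 0.000..0.009 y -0.013..-0.008
-0.065 n3 x -0.007..-0.000 y -0.011..-0.011
-0.065 n5 x 0.002..0.011 y -0.013..-0.011
-0.060 n6 x -0.007..-0.000 y -0.013..-0.009
-0.060 n5 x 0.002..0.008 y -0.013..-0.011
-0.055 n4 x -0.007..-0.000 y -0.011..-0.009
-0.055 n5 x 0.002..0.008 y -0.013..-0.009
-0.050 n6 x -0.007..-0.001 y -0.013..-0.009
-0.050 n5 x 0.002..0.008 y -0.012..-0.009
-0.045 n5 x -0.007..-0.001 y -0.012..-0.010
-0.045 n5 x 0.002..0.008 y -0.013..-0.008
-0.040 n5 x -0.007..-0.001 y -0.013..-0.008
-0.040 n4 x 0.001..0.006 y -0.011..-0.008
-0.035 n3 x -0.005..-0.001 y -0.012..-0.010
21.6667 [6.20012814e-01 5.88873636e-06 2.59988553e-01] [[335.20374455 241.36346535]
 [335.43771742 236.86604484]]
```

View pics/g6.png

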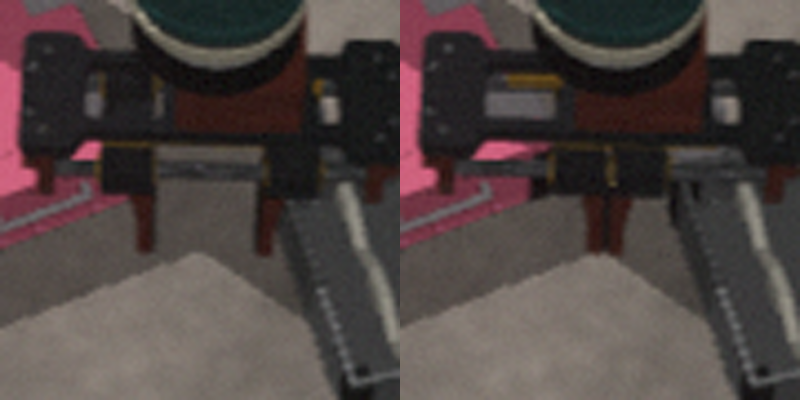

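Run:
```python
from ov import *
servo_line([.62,0,.03],rate=.3)
try:
    print(servo_line([.62,0,-.045],rate=.06,contact_N=5))
except PlanningError as e: print("PE",e)
print(current_clock(),current_position(),current_force())
```

```text
True
23.5333 [ 6.19367178e-01  5.28264505e-05 -3.18291625e-02] [-0.97220898  0.62365519  7.17429079]
```

```bash
python3 - <<'E'
from ov import *
servo_line([.62,0,.2],rate=.35)
T=Rn.from_quat(current_orientation()).as_matrix(); p=current_position()
for c in ("scene","top"):
    d=capture(c);P=pts(d).reshape(-1,3)
    l=(P-p)@T; l=l[(abs(l[:,1])<.06)&(l[:,2]>-.2)&(l[:,2]<-.05)]
    for lo in range(-95,95,10):
        s=l[(l[:,0]>=lo/1e3)&(l[:,0]<(lo+10)/1e3)]
        s=s[s[:,2]>-.15]
        if len(s)>2:
            k=np.argsort(-s[:,2])[:6]; print(c,lo,len(s),s[k].round(3)[:,1:].tolist())
    k=w2case(P); k=k[(k[:,0]>-.085)&(k[:,0]<-.02)&(k[:,1]>.08)&(k[:,1]<.115)&(k[:,2]>.058)&(k[:,2]<.12)]
    o=np.argsort(-k[:,2]); print("keeper top",len(k),(k[o[:25]]*1e3).round().astype(int).tolist())
    print("proj keeper z 80,90 at x-44,-54,-68",proj(d,case2w([[x,.09,z] for z in (.08,.09) for x in (-.044,-.054,-.064)])).round(1).tolist())
    u,v=proj(d,case2w([[-.054,.09,.08]]))[0].astype(int); crop(d,u-20,v-20,40,40,f"keep_{c}.png",12)
print(current_clock())
E
cd pics; python3 -c "
import cv2,numpy as np;cv2.imwrite('keep.png',cv2.resize(np.hstack([cv2.imread('keep_scene.png'),cv2.imread('keep_top.png')]),(800,400)))"
```

```text
scene -95 5 [[-0.031, -0.137], [-0.031, -0.141], [-0.029, -0.145], [-0.032, -0.146], [0.01, -0.149]]
scene -85 29 [[-0.032, -0.113], [-0.034, -0.117], [-0.032, -0.117], [-0.033, -0.119], [-0.033, -0.123], [-0.033, -0.124]]
scene -75 34 [[-0.031, -0.112], [-0.033, -0.115], [-0.031, -0.117], [-0.033, -0.119], [-0.032, -0.121], [-0.032, -0.122]]
scene -65 37 [[-0.017, -0.122], [-0.027, -0.125], [-0.023, -0.127], [-0.026, -0.127], [0.023, -0.128], [0.021, -0.128]]
scene -55 41 [[0.024, -0.126], [-0.02, -0.126], [-0.028, -0.126], [-0.028, -0.127], [-0.024, -0.127], [-0.029, -0.127]]
scene -45 26 [[-0.025, -0.121], [-0.021, -0.126], [-0.028, -0.126], [-0.026, -0.126], [-0.029, -0.126], [-0.021, -0.127]]
scene -35 27 [[-0.028, -0.125], [-0.028, -0.125], [-0.027, -0.127], [-0.027, -0.127], [-0.029, -0.127], [-0.032, -0.128]]
scene -25 57 [[-0.031, -0.117], [-0.034, -0.122], [-0.034, -0.122], [-0.032, -0.122], [-0.035, -0.123], [-0.035, -0.124]]
scene -15 63 [[-0.012, -0.051], [-0.01, -0.053], [-0.013, -0.058], [-0.012, -0.06], [-0.011, -0.063], [-0.01, -0.067]]
scene -5 92 [[-0.011, -0.05], 
[... 3138 characters left out ...]
], [0.015, -0.15]]
top 75 5 [[0.019, -0.145], [-0.005, -0.148], [0.014, -0.148], [0.018, -0.15], [0.029, -0.15]]
top 85 3 [[-0.004, -0.147], [0.006, -0.148], [0.0, -0.15]]
keeper top 68 [[-53, 95, 96], [-66, 88, 94], [-45, 89, 93], [-67, 94, 93], [-46, 99, 92], [-59, 93, 92], [-71, 95, 91], [-56, 94, 90], [-70, 98, 90], [-69, 92, 90], [-55, 98, 89], [-69, 88, 89], [-52, 90, 89], [-51, 98, 88], [-49, 95, 88], [-60, 95, 88], [-62, 89, 88], [-49, 99, 87], [-47, 97, 87], [-54, 88, 87], [-48, 89, 87], [-49, 91, 87], [-57, 96, 87], [-45, 91, 86], [-68, 96, 86]]
proj keeper z 80,90 at x-44,-54,-68 [[268.9, 233.0], [271.7, 235.1], [274.4, 237.2], [268.7, 232.3], [271.4, 234.4], [274.2, 236.4]]
24.45
```

View pics/keep.png

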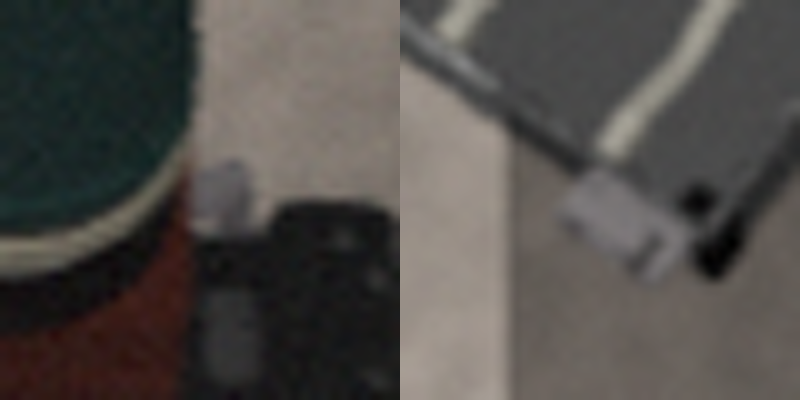

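```bash
cat >> ov.py <<'E'
L=.047
A_=np.radians(20)
ZC=Rc@[np.sin(A_),0,-np.cos(A_)]; QC=q(ZC,-Rc[:,1])
t=np.radians(5); ZR=Rr@[-np.sin(t),0,-np.cos(t)]; QRk=q(ZR,-Rr[:,1])
dR=Rr@[np.cos(np.radians(25)),0,-np.sin(np.radians(25))]
def pick2(T,g):
    p=T+g*dR+L*ZR
    move_ptp(p-.075*ZR,QRk)
    print("contact",servo_line(p,QRk,rate=.12,contact_N=10),current_position().round(4),p.round(4))
    move_gripper(.0); print("gap",current_finger_gap(),current_force().round(2),current_clock())
    if current_finger_gap()<.026: raise SystemExit("no grip")
    servo_line(p+[0,0,.10],QRk,rate=.16); print("gap",current_finger_gap(),current_force().round(2),current_clock())
def C(x,y,z,g): return case2w([x+g,y,z])[0]+L*ZC
E
python3 - <<'E'
from ov import *
move_gripper(.05)
pick2(np.array([.5775,-.1244,.0655]),.002)
d=capture("scene"); crop(d,220,200,120,120,"grip7.png",6)
E
```

```text
contact False [ 0.5759 -0.1249  0.0183] [ 0.5753 -0.1248  0.0178]
gap 0.029485561868591675 [-0.62  3.05  6.49] 27.7333
gap 0.029479160669423198 [-0.41 -0.02 -1.8 ] 28.5083
```

View pics/grip7.png

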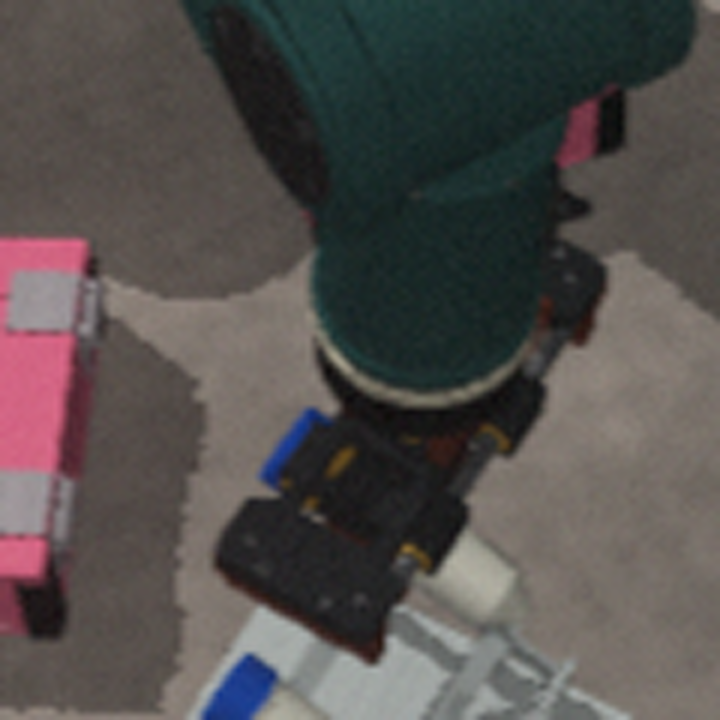

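```bash
cat >> ov.py <<'E'
def place(y,g,xf):
    move_ptp(C(-.055,y,.125,g),QC); print(current_clock(),current_finger_gap())
    print(servo_line(C(-.009,y,.074,g),QC,rate=.12,contact_N=10),current_force().round(2))
    print(servo_line(C(xf-.002,y,.036,g),QC,rate=.10,contact_N=10),current_force().round(2))
    print(servo_line(C(xf,y,.026,g),QC,rate=.03,contact_N=4),current_force().round(2))
    p=current_position(); print("tube z",w2case(p-L*ZC).round(4),current_clock(),current_finger_gap())
E
python3 - <<'E'
from ov import *
place(-.035,.002,.002)
for c,(u,v,w,h) in {"scene":(335,150,110,135),"top":(225,130,100,120)}.items():
    crop(capture(c),u,v,w,h,f"pl1_{c}.png",5)
E
cd pics; python3 -c "
import cv2,numpy as np
a=cv2.imread('pl1_scene.png');b=cv2.imread('pl1_top.png');b=cv2.copyMakeBorder(b,0,a.shape[0]-b.shape[0],0,0,0)
m=np.hstack([a,b]);cv2.imwrite('pl1.png',cv2.resize(m,None,fx=.76,fy=.76))"
```

```text
29.625 0.029196271478031718
False [ 0.34  1.   -1.2 ]
False [-0.05 -0.79 -1.27]
True [-0.59 -0.29  3.59]
tube z [[ 0.0043 -0.0355  0.0281]] 31.2333 0.0298308103844349
```

View pics/pl1.png

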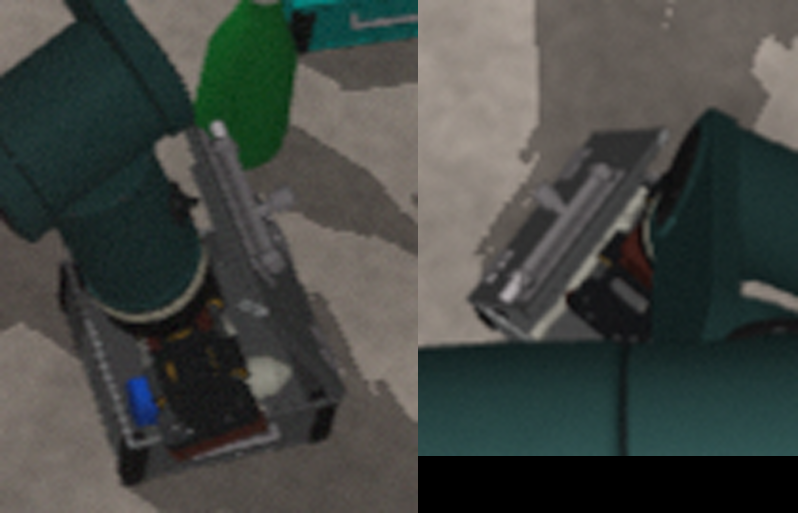

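```bash
cat >> ov.py <<'E'
def leave(y,g,xf):
    move_gripper(.042); print(current_finger_gap(),current_force().round(2))
    print(servo_line(C(-.009,y,.074,g),QC,rate=.14,contact_N=12))
    servo_line(C(-.06,y,.15,g),QC,rate=.25); print(current_clock())
E
python3 - <<'E'
from ov import *
leave(-.035,.002,.002)
move_gripper(.05)
d=capture("scene"); crop(d,335,150,110,135,"pl2.png",4)
pick2(np.array([.5903,-.1883,.0655]),.009)
E
```

```text
0.0420447521345741 [-0.23 -0.2  -0.61]
False
32.775
contact False [ 0.5949 -0.1875  0.0154] [ 0.5943 -0.1876  0.0149]
gap 0.029159130944247647 [0.35 4.26 7.21] 35.6667
gap 0.029141980323627397 [-0.45  0.24 -1.05] 36.4417
```

View pics/pl2.png

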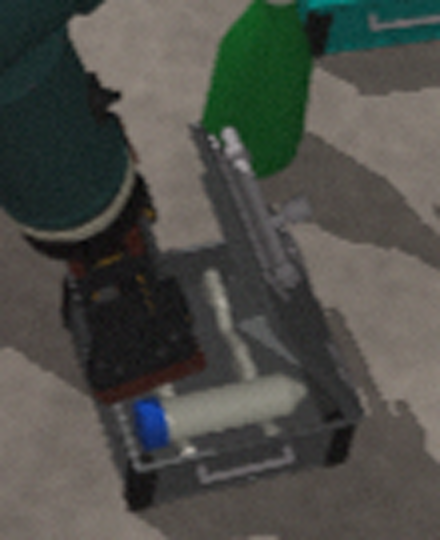

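Run:
```python
from ov import *
place(.035,.009,.005)
d=capture("scene"); crop(d,335,150,110,135,"pl3.png",4)
```

```text
37.8583 0.02962931587899257
False [-0.03  0.06 -0.97]
False [ 0.04  0.07 -0.14]
True [-0.32 -1.12  6.46]
tube z [[0.0134 0.0342 0.0333]] 39.3833 0.029479488945266863
```

View pics/pl3.png

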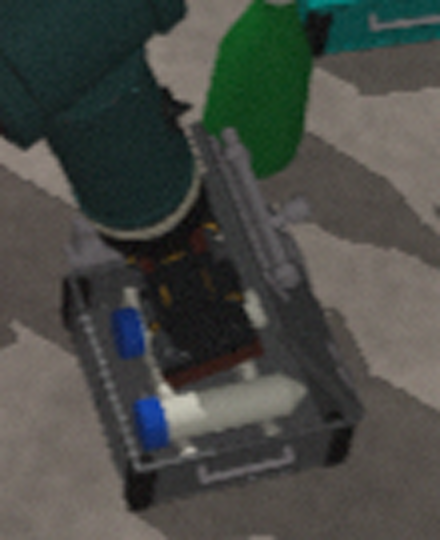

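Run:
```python
from ov import *
f,t=current_force(),current_torque()
print("case F",(f@Rc).round(2),"case T",(t@Rc).round(3))
T=Rn.from_quat(current_orientation()).as_matrix()
print("tool F",(f@T).round(2),"T",(t@T).round(3), w2case(current_position()-L*T[:,2]))
for c in ("scene","top"):
    d=capture(c);P=pts(d);l=w2case(P.reshape(-1,3)).reshape(480,640,3)
    im=d["image"].astype(int); blue=(im[...,0]>100)&(im[...,0]-im[...,2]>60)&(abs(l[...,0]+.05)<.06)&(abs(l[...,1])<.08)&(l[...,2]<.09)
    for s in (-1,1):
        m=blue&(l[...,1]*s>0); print(c,s,m.sum(),(np.percentile(l[m],[5,50,95],axis=0)*1e3).round(0).tolist() if m.sum() else None)
```

```text
case F [-1.35  0.26  5.08] case T [-0.093 -0.012  0.018]
tool F [-0.25 -0.48 -5.23] T [ 0.012  0.082 -0.049] [[0.01322948 0.03431458 0.03337508]]
scene -1 63 [[-55.0, -52.0, 35.0], [-48.0, -43.0, 42.0], [-41.0, -25.0, 48.0]]
scene 1 32 [[-49.0, 18.0, 40.0], [-43.0, 25.0, 47.0], [-38.0, 35.0, 53.0]]
top -1 0 None
top 1 0 None
```

Run:
```python
from ov import *
servo_line(C(.004,.035,.037,.009),QC,rate=.05)
servo_line(C(-.001,.035,.037,.009),QC,rate=.05)
print(servo_line(C(-.001,.035,.0255,.009),QC,rate=.03,contact_N=4))
f,t=current_force(),current_torque()
print("case F",(f@Rc).round(2),"case T",(t@Rc).round(3),w2case(current_position()-L*ZC).round(4),current_clock())
```

```text
True
case F [0.27 1.43 3.14] case T [-0.001 -0.123  0.135] [[0.0083 0.0349 0.0279]] 40.3833
```

```bash
python3 - <<'E'
from ov import *
leave(.035,.009,-.001)
move_ptp(C(-.10,-.10,.2,0),QC)
for c,(u,v,w,h) in {"scene":(335,150,110,135),"top":(225,130,100,120)}.items():
    d=capture(c); crop(d,u,v,w,h,f"pl4_{c}.png",5)
    P=pts(d);l=w2case(P.reshape(-1,3)).reshape(480,640,3)
    im=d["image"].astype(int); blue=(im[...,0]>100)&(im[...,0]-im[...,2]>60)&(abs(l[...,0]+.05)<.06)&(abs(l[...,1])<.08)&(l[...,2]<.09)
    for s in (-1,1):
        m=blue&(l[...,1]*s>0); print(c,s,m.sum(),(np.percentile(l[m],[5,50,95],axis=0)*1e3).round(0).tolist() if m.sum() else None)
print(current_clock())
E
cd pics; python3 -c "
import cv2,numpy as np
a=cv2.imread('pl4_scene.png');b=cv2.imread('pl4_top.png');b=cv2.copyMakeBorder(b,0,a.shape[0]-b.shape[0],0,0,0)
m=np.hstack([a,b]);cv2.imwrite('pl4.png',cv2.resize(m,None,fx=.76,fy=.76))"
```

```text
0.04197136775620453 [0.25 0.01 0.05]
False
41.8167
scene -1 0 None
scene 1 0 None
top -1 36 [[-53.0, -45.0, 35.0], [-48.0, -34.0, 45.0], [-43.0, -23.0, 51.0]]
top 1 39 [[-56.0, 25.0, 34.0], [-50.0, 36.0, 43.0], [-44.0, 46.0, 52.0]]
42.575
```

View pics/pl4.png

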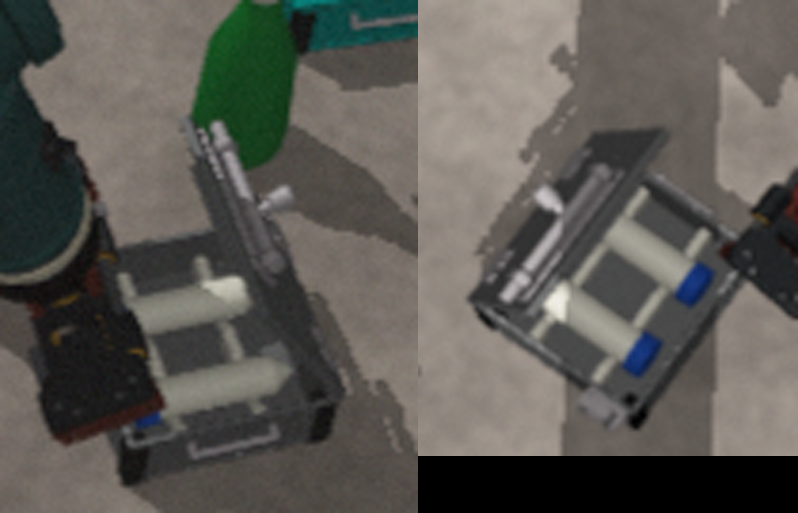

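```bash
cat >> ov.py <<'E'
D=np.array([0,0,-.031])
def W(x,y,z): return case2w([x,y,z])[0]+D   # true tip, vertical tool
def pc(th,lx=-.130,lz=.008):
    R=Rn.from_euler('y',th).as_matrix(); v=R@[lx,0,lz]; return v[0]+.076,v[2]+.054
E
python3 - <<'E'
from ov import *
for s in (1,-1):
    Q=q([0,0,-1],s*Rc[:,0])
    print(s,[None if (a:=inverse_kinematics(W(*p),Q)) is None else a.round(2).tolist() for p in ((.055,-.069,.27),(.055,-.069,.17),(-.043,-.069,.06),(-.054,-.03,.086),(-.054,.03,.086))])
print(current_joint_pos().round(2), current_position())
for th in (1.08,.9,.6,.3,0): print(th,np.round(pc(th),4))
E
```

```text
1 [[0.19, 0.56, 1.06, -0.0, 1.53, -0.73], [0.19, 0.62, 1.18, -0.0, 1.34, -0.73], [0.09, 0.63, 1.48, -0.0, 1.04, -0.82], [0.12, 0.56, 1.54, -0.0, 1.04, -0.79], [0.19, 0.52, 1.63, -0.0, 1.0, -0.72]]
-1 [[0.19, 0.56, 1.06, -0.0, 1.53, 2.42], [0.19, 0.62, 1.18, -0.0, 1.34, 2.42], [0.09, 0.63, 1.48, -0.0, 1.04, 2.32], [0.12, 0.56, 1.54, -0.0, 1.04, 2.35], [0.19, 0.52, 1.63, -0.0, 1.0, 2.42]]
[-0.17  0.39  1.63  0.37  0.99  0.3 ] [0.66361267 0.0808987  0.15381595]
1.08 [0.0218 0.1724]
0.9 [0.0015 0.1608]
0.6 [-0.0268  0.134 ]
0.3 [-0.0458  0.1001]
0 [-0.054  0.062]
```

Run:
```python
from ov import *
Q=q([0,0,-1],Rc[:,0])
move_gripper(.0)
p=current_position(); servo_line(p+[0,0,.15],rate=.3)
move_ptp(W(.058,-.069,.265),Q)
servo_line(W(.055,-.069,.172),Q,rate=.25)
print(current_clock(),current_force().round(2))
for th in (1.05,.9,.75,.6,.45,.3,.15,.04):
    x,z=pc(th,lz=.007)
    servo_line(W(x+.011,-.069,z),Q,rate=.13)
print(current_clock(),current_force().round(2))
d=capture("scene"); crop(d,335,150,110,135,"lid1.png",4)
```

```text
45.575 [0.55 0.37 0.39]
47.9917 [ 0.13 -0.03  1.36]
```

View pics/lid1.png

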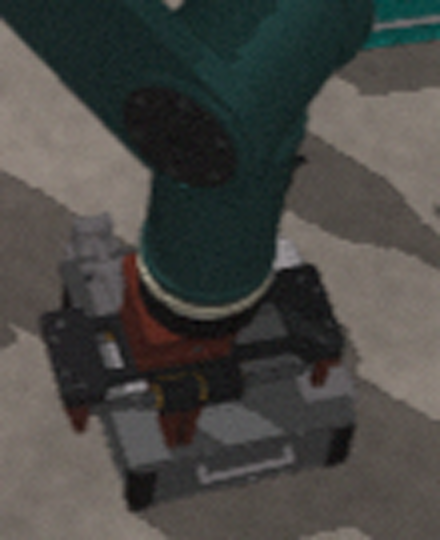

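Lid is nearly down; press it home, then look at it with the arm clear.

```bash
python3 - <<'E'
from ov import *
Q=q([0,0,-1],Rc[:,0])
print(servo_line(W(-.043,-.069,.054),Q,rate=.04,contact_N=25),current_force().round(2))
print("tip z",current_position()[2]+.031,current_clock())
servo_line(W(-.043,-.069,.125),Q,rate=.25)
move_ptp(W(-.054,-.12,.16),Q)
for c,(u,v,w,h) in {"scene":(335,150,110,135),"top":(225,130,100,120)}.items():
    d=capture(c); crop(d,u,v,w,h,f"lid2_{c}.png",5)
    l=w2case(pts(d).reshape(-1,3))
    for x in (-.07,-.04,.0,.04,.07):
        m=(abs(l[:,0]-x)<.008)&(l[:,1]>-.08)&(l[:,1]<.08)&(abs(l[:,2]-.06)<.02); print(c,x,m.sum(),np.median(l[m,2]).round(4) if m.sum() else None)
    k=l[(abs(l[:,0]+.054)<.02)&(abs(l[:,1])<.05)&(l[:,2]>.088)&(l[:,2]<.11)]; print("knob",len(k),np.median(k,0).round(4) if len(k) else None,k.min(0).round(3) if len(k) else None,k.max(0).round(3) if len(k) else None)
print(current_clock())
E
cd pics; python3 -c "
import cv2,numpy as np
a=cv2.imread('lid2_scene.png');b=cv2.imread('lid2_top.png');b=cv2.copyMakeBorder(b,0,a.shape[0]-b.shape[0],0,0,0)
m=np.hstack([a,b]);cv2.imwrite('lid2.png',cv2.resize(m,None,fx=.76,fy=.76))"
```

```text
True [-2.1   0.42 10.23]
tip z 0.06158946179595559 48.3167
scene -0.07 149 0.0635
scene -0.04 100 0.0627
scene 0.0 57 0.0624
scene 0.04 115 0.0623
scene 0.07 121 0.0627
knob 1 [-0.0595 -0.002   0.0915] [-0.06  -0.002  0.091] [-0.06  -0.002  0.091]
top -0.07 90 0.064
top -0.04 145 0.0652
top 0.0 245 0.0629
top 0.04 282 0.0638
top 0.07 250 0.0635
knob 8 [-0.0508  0.0047  0.1039] [-0.061  0.001  0.093] [-0.046  0.01   0.107]
49.1833
```

View pics/lid2.png

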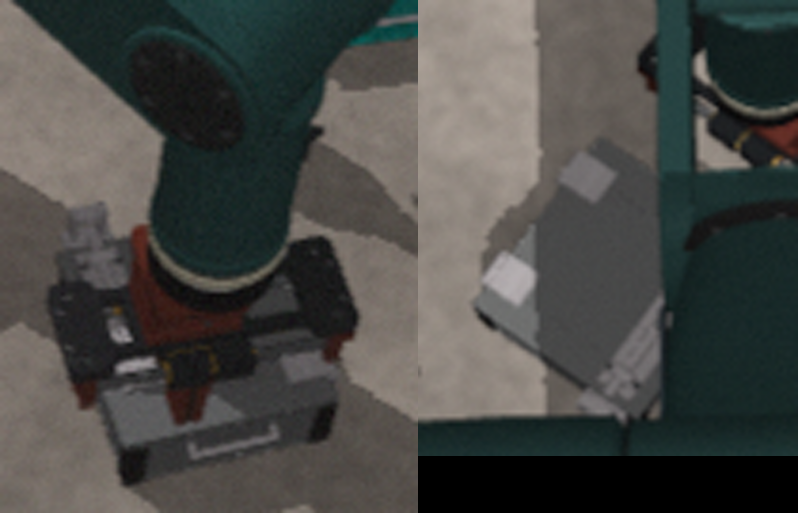

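Run:
```python
from ov import *
Q=q([0,0,-1],Rc[:,0])
move_ptp(W(-.055,-.030,.14),Q)
print(servo_line(W(-.055,-.030,.088),Q,rate=.15,contact_N=8),current_position().round(4))
print(servo_line(W(-.055,-.010,.088),Q,rate=.08,contact_N=20),(current_force()@Rc).round(2))
print(servo_line(W(-.055,.032,.088),Q,rate=.06,contact_N=20),(current_force()@Rc).round(2))
print(w2case(current_position()-D).round(4),current_clock())
```

```text
False [0.6291 0.144  0.0569]
False [-0.28 -0.15  0.98]
True [-0.86 -5.17  1.82]
[[-0.0546  0.0134  0.0888]] 51.05
```

```bash
python3 - <<'E'
from ov import *
Q=q([0,0,-1],Rc[:,0])
print(servo_line(W(-.055,.035,.088),Q,rate=.04,contact_N=22),w2case(current_position()-D).round(4),(current_force()@Rc).round(2))
servo_line(W(-.055,.006,.088),Q,rate=.1)
servo_line(W(-.055,.0,.17),Q,rate=.25)
move_ptp(np.array([.5,-.12,.30]),QR)
for c,(u,v,w,h) in {"scene":(335,150,110,135),"top":(225,130,100,120)}.items():
    d=capture(c); crop(d,u,v,w,h,f"b_{c}.png",5); cv2.imwrite(f"pics/end_{c}.png",d["image"])
    l=w2case(pts(d).reshape(-1,3))
    k=l[(abs(l[:,0]+.054)<.02)&(abs(l[:,1])<.06)&(l[:,2]>.088)&(l[:,2]<.11)]; print("knob",len(k),np.median(k,0).round(4) if len(k) else None)
    r=l[(abs(l[:,0]+.056)<.007)&(l[:,1]>.1)&(l[:,1]<.15)&(l[:,2]>.05)&(l[:,2]<.08)]; print("rod past keeper",len(r),r[:,1].max() if len(r) else None)
    for x in (-.07,0,.07):
        m=(abs(l[:,0]-x)<.006)&(abs(l[:,1])<.08)&(abs(l[:,2]-.06)<.02); print(x,np.median(l[m,2]).round(4))
print(current_clock())
E
cd pics; python3 -c "
import cv2,numpy as np
a=cv2.imread('b_scene.png');b=cv2.imread('b_top.png');b=cv2.copyMakeBorder(b,0,a.shape[0]-b.shape[0],0,0,0)
m=np.hstack([a,b]);cv2.imwrite('b.png',cv2.resize(m,None,fx=.76,fy=.76))"
```

```text
True [[-0.0541  0.0131  0.0894]] [-0.8 -3.7  1.4]
knob 37 [-0.0553  0.0299  0.1009]
rod past keeper 5 0.11070603557396647
-0.07 0.0634
0 0.0627
0.07 0.063
knob 28 [-0.0567  0.0332  0.1019]
rod past keeper 9 0.10960185846389581
-0.07 0.0648
0 0.0634
0.07 0.0643
53.7583
```

View pics/b.png

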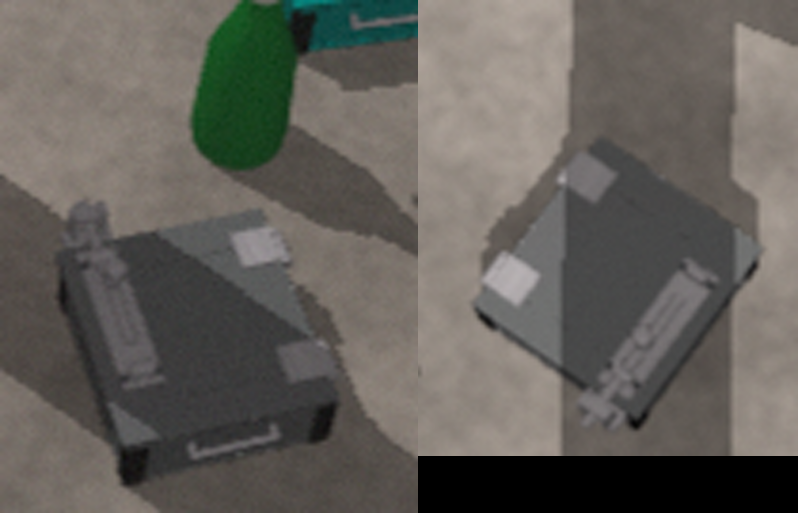

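View pics/end_scene.png

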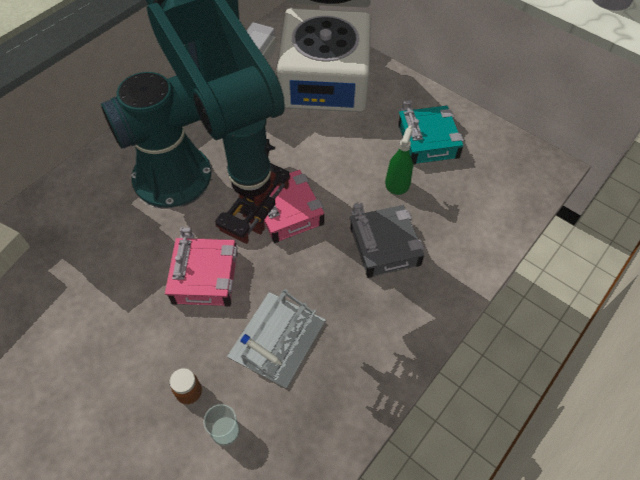

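Run:
```python
from ov import *
for c in ("scene","top"):
  acc=[]
  for i in range(3):
    d=capture(c); acc.append(w2case(pts(d).reshape(-1,3)))
  l=np.concatenate(acc)
  for y in np.arange(-.06,.12,.004):
    s=l[(abs(l[:,0]+.055)<.014)&(l[:,1]>=y)&(l[:,1]<y+.004)&(l[:,2]>.055)&(l[:,2]<.12)]
    o=s[abs(s[:,0]+.055)>.007]
    print(c,"%.3f"%y,len(s),"p50 %.3f p90 %.3f max %.3f"%(np.median(s[:,2]),np.percentile(s[:,2],90),s[:,2].max()) if len(s) else "", "off-axis>.072: %d/%d"%((o[:,2]>.0705).sum(),len(o)))
crop(d,275,195,45,45,"bz.png",14)
d=capture("scene"); crop(d,345,195,50,50,"bzs.png",12); print(current_clock())
```

```text
scene -0.060 38 p50 0.064 p90 0.067 max 0.068 off-axis>.072: 0/13
scene -0.056 39 p50 0.062 p90 0.067 max 0.071 off-axis>.072: 0/22
scene -0.052 43 p50 0.062 p90 0.067 max 0.070 off-axis>.072: 0/22
scene -0.048 46 p50 0.064 p90 0.069 max 0.071 off-axis>.072: 2/20
scene -0.044 91 p50 0.068 p90 0.081 max 0.088 off-axis>.072: 9/40
scene -0.040 58 p50 0.075 p90 0.081 max 0.084 off-axis>.072: 13/26
scene -0.036 41 p50 0.075 p90 0.081 max 0.083 off-axis>.072: 6/19
scene -0.032 17 p50 0.068 p90 0.077 max 0.078 off-axis>.072: 2/16
scene -0.028 22 p50 0.068 p90 0.071 max 0.072 off-axis>.072: 1/13
scene -0.024 34 p50 0.066 p90 0.070 max 0.071 off-axis>.072: 3/18
scene -0.020 44 p50 0.066 p90 0.071 max 0.079 off-axis>.072: 2/24
scene -0.016 54 p50 0.067 p90 0.079 max 0.080 off-axis>.072: 3/21
scene -0.012 48 p50 0.066 p90 0.077 max 0.080 off-axis>.072: 0/18
scene -0.008 39 p50 0.068 p90 0.077 max 0.084 off-axis>.072: 1/17
scene -0.004 44 p50 0.069 p90 0.078 max 0.083 off-axis>.072: 3/22
scene 0.000 41 p50 0.068 p90 0.078 max 0.080 off-axis>.072: 4/20
scene 0.004 35 p50 0.070 p90 0.079 max 0.081
[... 3875 characters left out ...]
top 0.072 43 p50 0.068 p90 0.080 max 0.085 off-axis>.072: 2/24
top 0.076 42 p50 0.066 p90 0.079 max 0.085 off-axis>.072: 0/21
top 0.080 34 p50 0.065 p90 0.080 max 0.083 off-axis>.072: 0/15
top 0.084 22 p50 0.082 p90 0.087 max 0.089 off-axis>.072: 5/9
top 0.088 36 p50 0.087 p90 0.091 max 0.092 off-axis>.072: 17/17
top 0.092 37 p50 0.085 p90 0.089 max 0.094 off-axis>.072: 15/16
top 0.096 56 p50 0.081 p90 0.090 max 0.094 off-axis>.072: 15/25
top 0.100 12 p50 0.078 p90 0.081 max 0.083 off-axis>.072: 0/0
top 0.104 15 p50 0.077 p90 0.082 max 0.087 off-axis>.072: 2/2
top 0.108 11 p50 0.077 p90 0.080 max 0.083 off-axis>.072: 3/3
top 0.112 0  off-axis>.072: 0/0
top 0.116 0  off-axis>.072: 0/0
54.1083
```

View pics/bzs.png

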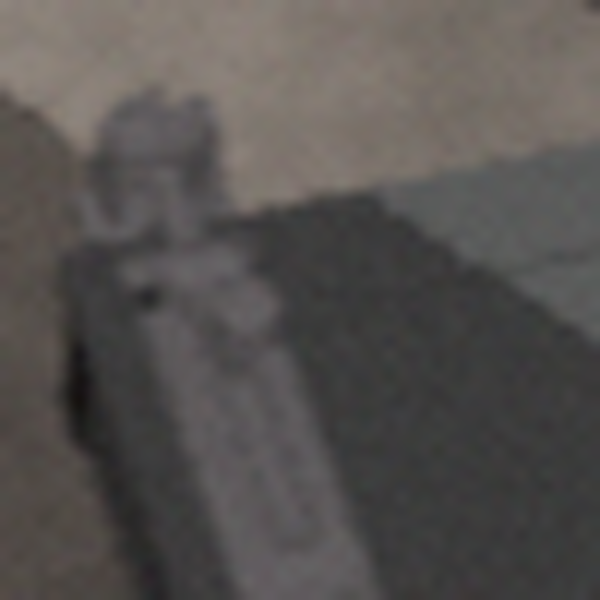

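Run:
```python
from bench import *
print(current_force(),current_clock()); close_job()
```

```text
[0.20522874 0.64872376 0.33814254] 54.1083
the job is handed in; nothing more can be done
```

Both thick tubes are in the case, one in each cradle. The lid is shut, the bolt is home, and I handed the job in at 54.1 s of the 72 s allowed.

**What went differently than planned**
- **Grasping:** my first two grasps closed on nothing and left the tube where it was. Touching the bench with shut fingers showed the real fingertips sit about 31 mm behind the reported TCP. I corrected for that in every later move.
- **Left cradle:** one finger met a V support with the tube about 5 mm above its seat. I moved the tube 6 mm towards the front and set it down.

**Last checks**
- **Tubes:** each was lowered until it touched and then released, with its centre at 28 mm, the given height. In the pictures the caps topped out around 45–52 mm, below the 54 mm rim.
- **Lid:** I pressed it until the force had changed by 25 N. Its top reads 62–65 mm at the front, middle and hinge, against the expected 62 mm, and is about level.
- **Bolt:** two pushes stopped at the same place (20 and 22 N). The knob reads y = 30–33 mm, against about 30–31 mm for fully home worked out from the straps. The rod tip shows about 10 mm beyond the keeper.
- **Rest of the bench:** the thin tube is still in the rack. The bottle, beaker and jar look unmoved in the last picture. The arm was clear of everything when I handed in.

No check failed at the end. The knob depth readings scatter by about 3 mm, so the repeated hard stop is the stronger evidence that the bolt is home.

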